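# Kit the microtome block-holder tray

### The arm

A 6-joint arm with a two-finger parallel gripper is mounted at the origin on the work surface. World frame = base frame: x ahead of the robot, y to its left, z up, the work surface at z = 0. Lengths are in m, angles in rad, forces in N, time in s.
With the tool pointing down it reaches from about 0.35 to 0.775 m from the base axis. Payload 5.5 kg.
Tool frame: the origin (TCP) lies at the very end of the fingers, on their centre line; the grasp point (between the pads) lies env.grasp_offset behind it (env.grasp_offset is the distance from the TCP to the grasp point, in m); x points along the fingers, y is the direction in which the jaws open and shut, and the axes are right-handed (so a half turn about x gives the same grasp; the last joint's range is limited). The gripper opens to 85 mm and grips with 20 to 120 N. Pads are 22 mm wide; open, the fingers measure 114 mm over their backs; the gripper's body (76 mm by 85 mm) begins 54 mm behind the grasp point. The pads swing forward as they close: fully open they stand 13 mm farther back than shut.
Start: joints at [-1.487, 0.313, 0.046, 1.304, 0, 1.431], TCP at [0.128, -0.561, 0.231] pointing down, gripper open.
Joint ranges: [-2.76, 2.76], [-0.86, 1.69], [-1.03, 1.26], [-2.2, 2.34], [-1.47, 1.5], [-3.14, 3.14]. Speed limits (rad/s): [2.57, 2.57, 3.14, 3.14, 3.14, 3.14].

### API

Orientations are given as a unit quaternion [w, x, y, z].
In Python, from workcell import get_state, viewer, job, env gives the robot as it stands.
- The arm moves only by the tool send_rows, never from a script. Its argument "plan" is a list of rows, each a list of 6 numbers: the shift along the tool's x, y, z in mm, then the turn, a rotation vector about the tool's x, y, z in degrees. A call has exactly 10 rows; each row is the pose to reach, as a shift and turn from the pose commanded when the call began, along the tool's axes at that moment; what a row does not reach only later rows make up. A row lasts 1/8 s, in which the tool goes at most 62.5 mm and 10.7 degrees, less where a joint would pass 70% of its speed; a pose out of reach is approached as far as the arm can. A call with a gripper value outside its range is refused whole. "claw" is the finger opening in mm, from 0 to 85.4, set as the call begins (left out, the last holds). The fingers move at their own pace and stop on an object; "newtons" is the grip in N (left out, the last holds). Time passes only in rows, so rows that repeat a pose let the fingers close, or fill a call up. It gives the time, the measured TCP pose, the force and the opening at its end, in the units of the state.
- get_state(): the state, without advancing time (a new reading comes with each control period).
- viewer.read_camera(name): name is "side" or "top" or "wrist"; returns a dict with "frame" (480x640x3 uint8, blue, green, red), "mtx" (3x3 intrinsics, pixels), "rvec" (rotation vector, rad) and "tvec" (3), from world to camera coordinates, as OpenCV has them. Camera axes: x right, y down, z forward; pixel columns grow to the right and rows downward; lengths in m; the calibration is good to about 2 mm. A picture is of the moment at which its call begins. There is no depth.
- job.hand_in(): hands the job in, once; it reports no verdict.
The state is a dict: "clock": time; "joint_pos": joint angles; "qvel": joint speeds; "tau": joint torques, N m; "tcp_pos": TCP position; "orientation": TCP orientation; "wrist_force": force on the tool from outside, world axes, zero at the start; "ft_torque": the same for the moment, N m; "finger_gap": finger opening in m.
Only numpy, scipy, OpenCV 4.12 (cv2) and the standard library are available. Lean on these libraries where they do the work, as an engineer would, in place of code of your own. Each camera call takes 0.05 s, during which the arm holds its last target.

### The job

Make up the microtome's holder kit in the white tray: take the steel base plate with the guide rail off the sloped draining stand and lay it flat in the tray's bay, rail up, and let go of it; only then put the grey saddle over it, astride the rail, its feet flat on the plate and centred along the rail. Set both parts down without dropping them, and leave the jar, the yellow basket and the cardboard box where they are.

Things in the scene. Friction and masses are not known exactly. Their poses are not given: they have to be found in the camera images.
- tray: White kit tray, fixed. Origin: on the bench under the centre of the plate bay, an open recess 84 mm (its x) by 138 mm (y), floor 6 mm above the bench, walls 8 mm thick with tops 14 mm above the bench. On its +x side a narrow second compartment (x 50 to 92 mm) holds a small clamp lever, up to 22 mm high, not used. Whole tray: x -50 to 100 mm, y -77 to 77 mm.
- stand: White painted metal draining stand, fixed: board 180 mm wide (its y), sloped 26 degrees, rising towards its own +x, so it faces up and to -x. Origin: on the bench under the point where the surface is 45 mm high. A lip on the lower edge, 39.5 mm down the slope from that point, stands 9 mm off the surface. Upper end 77 mm high at x = 67 mm. Foot 130 by 190 mm.
- base_plate: Steel plate 76 (x) by 130 (y) by 10 mm with an upright guide rail along its middle: 18 mm wide (x), 110 mm long (y), top 36 mm above the underside; grip it by the rail. Origin: centre of the underside; z out on the rail side. About 0.45 kg. Starts loose on the stand, rail up and level across the slope, so z leans 26 degrees. Either way round in the bay is right.
- saddle: Grey metal saddle, an upside-down U 70 (x) by 80 (y) by 40 mm high, with a grip rib on top, 16 mm wide (x), 60 mm long (y), 40 to 66 mm above the underside. Channel below runs through along y, 26 mm wide, 30 mm high. Origin: centre of the underside, mid-channel; z up. About 0.4 kg. Starts loose and upright on the bench. Either way round on the rail is right.
- jar: Bystander: closed amber specimen jar, 64 mm across, 95 mm tall, loose. Origin: centre of its underside.
- basket: Bystander: yellow plastic basket 130 (x) by 120 (y) mm, 65 mm high, with white cassettes in it, loose. Origin: centre of its underside.
- box: Bystander: flat cardboard box of white cassettes 60 (x) by 124 (y) mm, 35 mm high, loose. Origin: centre of its underside.

How it is judged:
By the outcome, as a careful person would: the job done as asked, in the order asked, and still so for the second after the job is handed in, with the robot touching nothing.
It also fails if it takes over 64 s, if anything falls off the work surface, if the arm or the gripper's body presses on something with over 40 N, if the wrist force passes 120 N, or if a joint passes its speed limit or range.

## Working session

There is one attempt and no reset: what is moved stays moved. The work goes in short steps, Python scripts to look and compute and a tool call to move; the robot and the scene stay as the last step left them, time stands still between calls to the robot, and variables do not carry over. Pictures are saved under pics/ and viewed, and the job is handed in when it is done.

Besides the shell and the picture viewer there is one more tool, called after "Emit:" in YAML: its name, and indented under it one key for each argument. send_rows: Moves the arm, as the interface text tells. Its arguments: {"type":"object","properties":{"plan":{"type":"array"},"claw":{"type":"number"},"newtons":{"type":"number"}},"required":["plan"]}

```bash
ls; mkdir -p pics
python3 - <<'E'
from workcell import get_state, viewer, job, env
import cv2,numpy as np
print(get_state(), env.grasp_offset)
for n in ["side","top","wrist"]:
    r=viewer.read_camera(n); cv2.imwrite(f"pics/{n}0.png",r["frame"]); np.savez(f"pics/{n}0.npz",**r)
    R=cv2.Rodrigues(np.array(r["rvec"]))[0]; print(n,r["mtx"],-R.T@np.array(r["tvec"]).ravel(),R)
E
```

```text
pics
{'clock': 0.0, 'joint_pos': array([-1.48662412e+00,  3.13987468e-01,  4.49758392e-02,  1.30358917e+00,
        2.37544293e-05,  1.43119052e+00]), 'qvel': array([ 0.00028205,  0.00096844, -0.0003814 ,  0.00104124, -0.00018804,
        0.00020826]), 'tau': array([ 1.18233006e-04, -4.80626822e+01,  2.98533064e+01,  1.92877860e-02,
       -9.59000226e-05, -1.09313492e-08]), 'tcp_pos': array([ 0.12755248, -0.56015425,  0.23041494]), 'orientation': array([ 0.07831496,  0.702711  ,  0.07958996, -0.70265885]), 'wrist_force': array([ 0.20903674,  0.30796161, -0.02751725]), 'ft_torque': array([ 0.00659881, -0.04320884,  0.00579093]), 'finger_gap': 0.08526399584894451} 0.0187
side [[506.61289503   0.         323.78387381]
 [  0.         506.61289503 239.29990596]
 [  0.           0.           1.        ]] [ 0.595631   -1.04369232  0.92084577] [[ 9.97967957e-01 -6.37177605e-02 -6.26003070e-05]
 [-4.01888019e-02 -6.28686877e-01 -7.76619386e-01]
 [ 4.94450921e-02  7.75043778e-01 -6.29970099e-01]]
top [[609.19856693   0.         315.61677295]
 [  0.         609.19856693 240.9426728 ]
 [  0.           0.           1.        ]] [ 0.42313161 -0.01680832  1.76142825] [[-0.00239487 -0.99999534 -0.00189271]
 [-0.99139126  0.00262204 -0.13090645]
 [ 0.1309108   0.00156291 -0.99139292]]
wrist [[389.32025161   0.         316.80902128]
 [  0.         389.32025161 237.78547015]
 [  0.           0.           1.        ]] [ 0.18957641 -0.54514865  0.3738092 ] [[ 2.21631255e-01 -9.75130450e-01  4.38831530e-04]
 [-9.41272985e-01 -2.13818407e-01  2.61317540e-01]
 [-2.54724860e-01 -5.83291947e-02 -9.65252791e-01]]
```

View pics/top0.png

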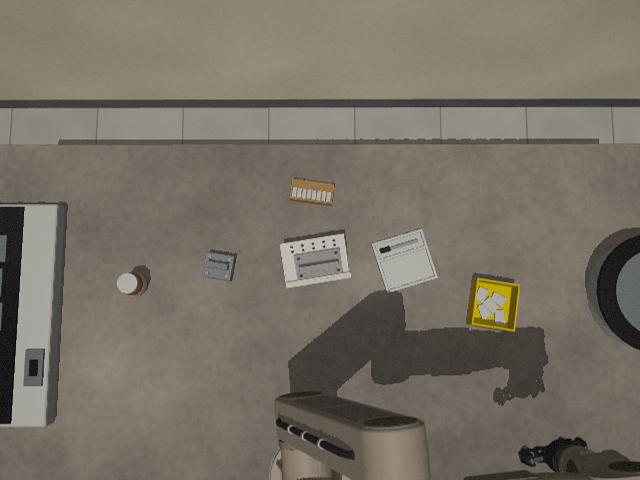

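View pics/side0.png

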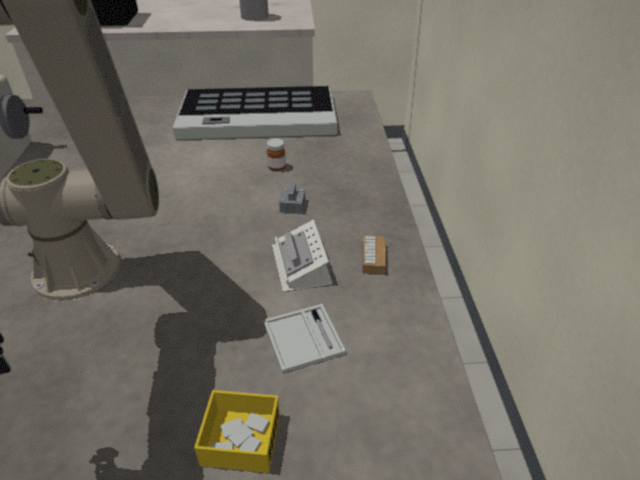

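View pics/wrist0.png

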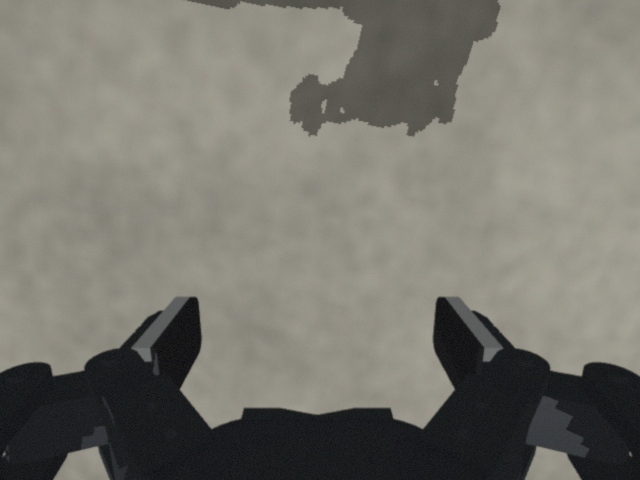

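Run:
```python
import cv2
a=cv2.imread("pics/top0.png"); 
cv2.imwrite("pics/t_a.png",cv2.resize(a[220:300,270:370],None,fx=8,fy=7.5,interpolation=cv2.INTER_CUBIC)[:, :] )
c=cv2.resize(a[220:300,270:370],None,fx=7,fy=7,interpolation=cv2.INTER_CUBIC);cv2.imwrite("pics/t_a.png",c)
c=cv2.resize(a[220:300,362:447],None,fx=7,fy=7,interpolation=cv2.INTER_CUBIC);cv2.imwrite("pics/t_b.png",c)
c=cv2.resize(a[240:290,195:245],None,fx=10,fy=10,interpolation=cv2.INTER_CUBIC);cv2.imwrite("pics/t_c.png",c)
```

```text
(no output)
```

View pics/t_a.png

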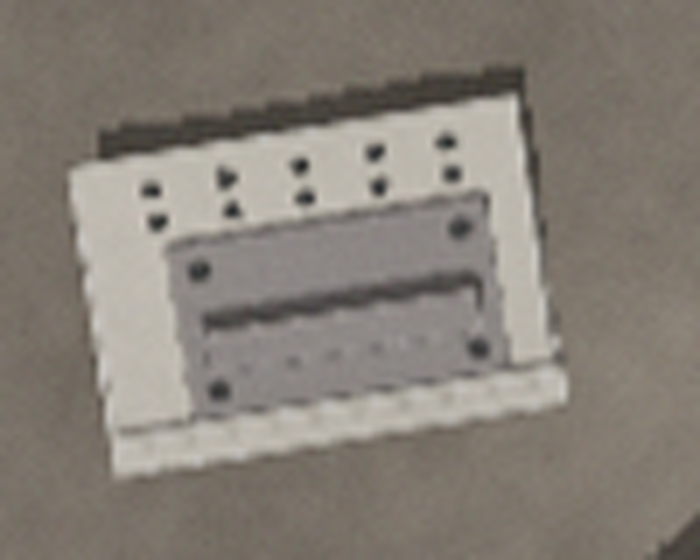

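View pics/t_b.png

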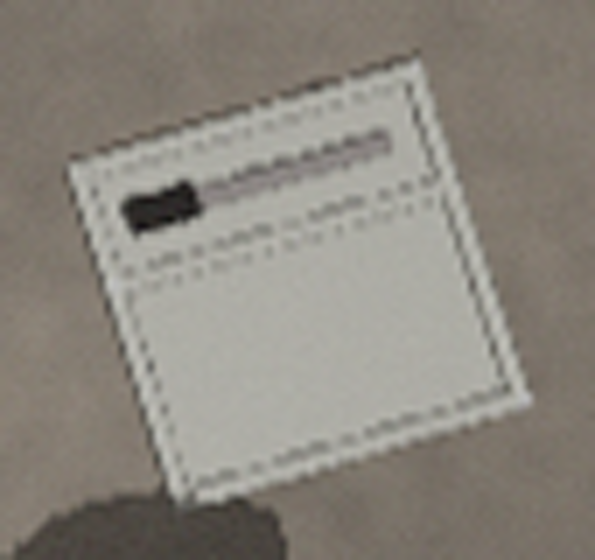

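View pics/t_c.png

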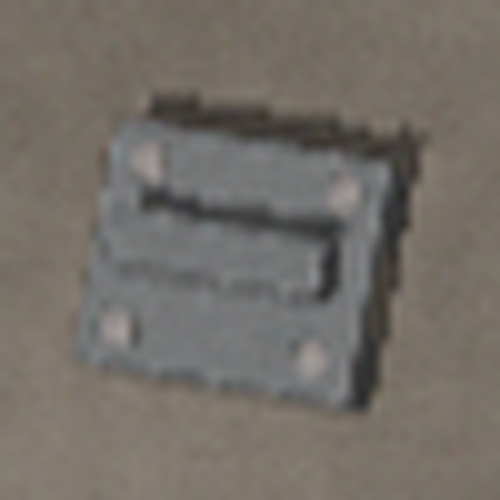

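```bash
cat > h.py <<'E'
import cv2,numpy as np
from scipy.optimize import least_squares
from scipy.spatial.transform import Rotation as Ro
a26=np.radians(26)
def load(f):
    r=np.load(f); return {k:r[k] for k in r.files}
def proj(r,P): return cv2.projectPoints(np.asarray(P,float).reshape(-1,3),r["rvec"],r["tvec"],r["mtx"],None)[0].reshape(-1,2)
def T(p,L): # p=x,y,yaw ; L local mm
    L=np.asarray(L,float)/1000; c,s=np.cos(p[2]),np.sin(p[2])
    return np.c_[p[0]+c*L[:,0]-s*L[:,1],p[1]+s*L[:,0]+c*L[:,1],L[:,2]]
def fit(obs,p0): # obs list of (cam, local, px)
    f=lambda p: np.concatenate([(proj(r,T(p,L))-np.asarray(px)).ravel() for r,L,px in obs])
    s=least_squares(f,p0,loss="soft_l1"); return s.x,f(s.x).reshape(-1,2)
def pl(L,dy=0,dx=-1.35+0): # plate local -> stand local (mm), against lip
    L=np.asarray(L,float); c,s=np.cos(a26),np.sin(a26); u=-1.5
    X=L[:,0]+u
    return np.c_[X*c-L[:,2]*s, L[:,1]+dy, 45+X*s+L[:,2]*c]
def crop(px,x0,y0,s): return (np.asarray(px,float)+.5)/s-.5+[x0,y0]
def box(x0,x1,y0,y1,z0,z1): return [(x,y,z) for z in(z0,z1) for x,y in((x0,y0),(x1,y0),(x1,y1),(x0,y1))]
def wire(img,r,P,col,sc,off):
    p=(proj(r,P)-off)*sc
    for i in range(4):
        for a,b in((i,(i+1)%4),(4+i,4+(i+1)%4),(i,i+4)):
            cv2.line(img,tuple(int(v) for v in p[a]),tuple(int(v) for v in p[b]),col,1,cv2.LINE_AA)
def parts(tray,stand,dy,sad):
    o=[]
    if tray is not None: o+=[(T(tray,box(-50,100,-77,77,0,14)),(0,255,0)),(T(tray,box(-42,42,-69,69,6,14)),(0,200,255))]
    if stand is not None: o+=[(T(stand,pl(box(-38,38,-65,65,0,10),dy)),(0,0,255)),(T(stand,pl(box(-9,9,-55,55,10,36),dy)),(255,0,0)),
        (T(stand,[(-35.5,-90,27.7),(67,-90,77.7),(67,90,77.7),(-35.5,90,27.7)]*2),(255,255,0))]
    if sad is not None: o+=[(T(sad,box(-35,35,-40,40,0,40)),(0,0,255)),(T(sad,box(-8,8,-30,30,40,66)),(255,0,0))]
    return o
def draw(fr,r,o,x0,y0,x1,y1,s,fn):
    im=cv2.resize(fr[y0:y1,x0:x1],None,fx=s,fy=s,interpolation=cv2.INTER_CUBIC)
    for P,c in o: wire(im,r,P,c,s,np.array([x0,y0]))
    cv2.imwrite(fn,im)
E
python3 - <<'E'
from h import *
t=load("pics/top0.npz");sd=load("pics/side0.npz")
tray,e=fit([(t,[(100,77,14),(100,-77,14),(-50,-77,14),(-50,77,14)],crop([(72,165),(418,62),(530,403),(185,505)],362,220,7))],[.4,-.25,.2]);print(tray,e)
stand,e=fit([(t,[(67,90,77.5),(67,-90,77.5),(-35.5,90,27.7),(-35.5,-90,27.7)],crop([(70,170),(520,95),(113,432),(550,365)],270,220,7))],[.4,0,.1]);print(stand,e)
sad,e=fit([(t,[(35,40,40),(35,-40,40),(-35,40,40),(-35,-40,40)],crop([(125,122),(390,165),(85,365),(350,405)],195,240,10))],[.4,.25,-.2]);print(sad,e)
o=parts(tray,stand,0,sad)
draw(t["frame"],t,o,270,220,370,300,7,"pics/o1.png")
draw(sd["frame"],sd,o,255,170,355,380,3.8 and 3.,"pics/o2.png")
E
```

```text
[ 0.57389217 -0.27747212  0.29234119] [[-0.60150487 -0.1460722 ]
 [ 0.59588724 -0.74043238]
 [ 0.92678934 -0.01561857]
 [-0.9094006   1.04567138]]
[ 0.58551866 -0.01288093  0.15208255] [[ 0.03104949 -0.1949206 ]
 [-0.48841827  0.66495303]
 [ 0.21215257 -0.11140811]
 [ 0.21328096 -0.26077865]]
[ 0.57966745  0.26206344 -0.15388676] [[-0.49865153 -0.04603912]
 [ 0.7215522  -0.13030336]
 [-0.80364918 -0.04534399]
 [ 0.5577217   0.21691294]]
```

View pics/o1.png

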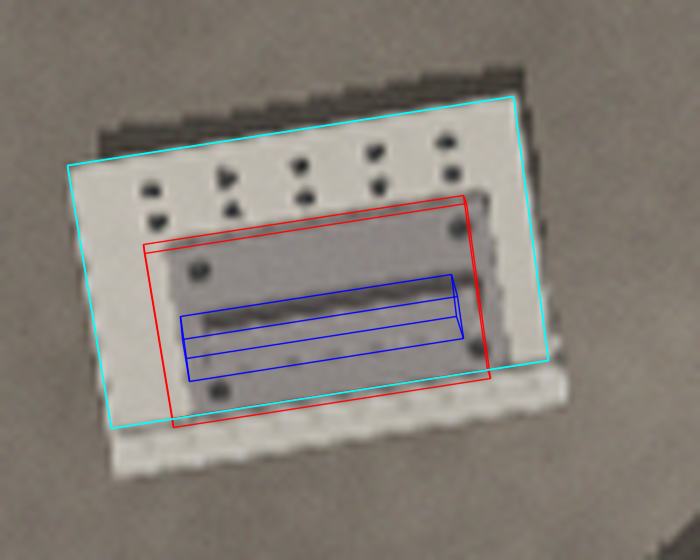

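View pics/o2.png

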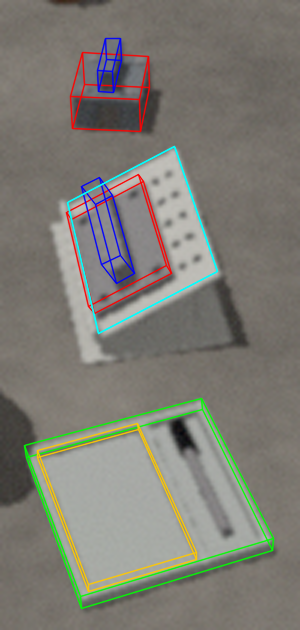

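```bash
cat >> h.py <<'E'
def tool(q): return Ro.from_quat([q[1],q[2],q[3],q[0]])
def goal(pos,xdir,ydir): # world axes for tool
    x=np.array(xdir,float);x/=np.linalg.norm(x);y=np.array(ydir,float);y-=x*(x@y);y/=np.linalg.norm(y)
    return np.array(pos,float),Ro.from_matrix(np.c_[x,y,np.cross(x,y)])
def delta(st,pos,R):
    R0=tool(st["orientation"]); d=R0.inv().apply(pos-st["tcp_pos"])*1000; rv=np.degrees((R0.inv()*R).as_rotvec())
    print("delta mm",d.round(1),"deg",rv.round(2)); return np.r_[d,rv]
def rows(d,prof):
    for f in prof: print([round(float(v),1) for v in d*f],end=",")
    print()
LIN=np.linspace(.1,1,10)
SM=[.04,.13,.26,.4,.55,.7,.83,.93,1,1]
E
python3 - <<'E'
from h import *
from workcell import get_state
st=get_state()
print(tool(st["orientation"]).as_matrix().round(3))
c,s=np.cos(.152),np.sin(.152)
for sg in(1,-1):
  for f in (0,):
    d=delta(st,*goal((.47,-.10,.29),(0,0,-1),(sg*c,sg*s,0)))
d=delta(st,*goal((.47,-.10,.29),(0,0,-1),(0,-1,0)))
d=delta(st,*goal((.47,-.10,.29),(0,0,-1),(0,1,0)))
E
```

```text
[[-0.     0.222 -0.975]
 [ 0.001 -0.975 -0.222]
 [-1.    -0.001 -0.   ]]
delta mm [ -58.8 -372.9 -436.1] deg [-8.589e+01 -7.000e-02  5.000e-02]
delta mm [ -58.8 -372.9 -436.1] deg [9.411e+01 6.000e-02 7.000e-02]
delta mm [ -58.8 -372.9 -436.1] deg [12.82 -0.    0.08]
delta mm [ -58.8 -372.9 -436.1] deg [-1.6718e+02 -1.2000e-01 -0.0000e+00]
```

Run:
```python
from h import *
from workcell import get_state
st=get_state()
d=delta(st,*goal((.48,-.10,.36),(0,0,-1),(.5,-.866,0)))
rows(d,LIN)
```

```text
delta mm [-128.8 -370.8 -445.8] deg [-17.18  -0.02   0.08]
[-12.9, -37.1, -44.6, -1.7, -0.0, 0.0],[-25.8, -74.2, -89.2, -3.4, -0.0, 0.0],[-38.6, -111.2, -133.7, -5.2, -0.0, 0.0],[-51.5, -148.3, -178.3, -6.9, -0.0, 0.0],[-64.4, -185.4, -222.9, -8.6, -0.0, 0.0],[-77.3, -222.5, -267.5, -10.3, -0.0, 0.0],[-90.1, -259.5, -312.1, -12.0, -0.0, 0.1],[-103.0, -296.6, -356.7, -13.7, -0.0, 0.1],[-115.9, -333.7, -401.2, -15.5, -0.0, 0.1],[-128.8, -370.8, -445.8, -17.2, -0.0, 0.1],
```

Emit:
send_rows:
  plan:
    - [-13,-37,-45,-1.7,0,0]
    - [-26,-74,-89,-3.4,0,0]
    - [-39,-111,-134,-5.2,0,0]
    - [-52,-148,-178,-6.9,0,0]
    - [-64,-185,-223,-8.6,0,0]
    - [-77,-222,-267,-10.3,0,0]
    - [-90,-260,-312,-12,0,0]
    - [-103,-297,-357,-13.7,0,0]
    - [-116,-334,-401,-15.5,0,0]
    - [-129,-371,-446,-17.2,0,0]

```text
clock: 1.4
tcp_pos: [0.4809, -0.0982, 0.3606]
orientation: [0.184, 0.683, 0.183, -0.683]
wrist_force: [0.5, -0.8, 0.5]
finger_gap: 0.0856
```

```bash
sleep 0
python3 - <<'E'
from workcell import get_state, viewer
import cv2,numpy as np
n="wrist";r=viewer.read_camera(n); 
r=viewer.read_camera(n);cv2.imwrite(f"pics/{n}1.png",r["frame"]); np.savez(f"pics/{n}1.npz",**r)
s=get_state();print(s["clock"],s["tcp_pos"],s["joint_pos"],np.abs(s["qvel"]).max())
E
```

```text
1.5 [ 0.48283616 -0.09585052  0.36099371] [-3.60067624e-01  1.45782473e-01  1.45520321e-01  1.56869636e+00
  1.39033744e-03  2.24997263e+00] 0.079681842272761
```

View pics/wrist1.png

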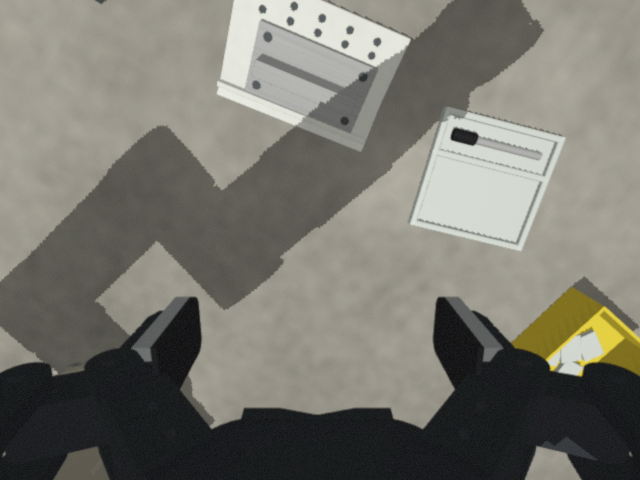

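The wrist image shows the plate on the stand with its centre near (310,78), and the tray with its centre near (488,180). The saddle is out of view.

Run:
```python
from h import *
from workcell import viewer,get_state
r=viewer.read_camera("wrist"); np.savez("pics/wrist2.npz",**r); print(np.abs(get_state()["qvel"]).max())
f=r["frame"]
tray=[.5739,-.2775,.2923];stand=[.5855,-.0129,.152]
o=parts(tray,stand,-9,None)
draw(f,r,[],210,0,420,155,3.8,"pics/w2a.png")
draw(f,r,[],400,95,580,260,3.6,"pics/w2b.png")
draw(f,r,o,200,0,600,280,2,"pics/w2o.png")
```

```text
0.06328239409715959
```

View pics/w2a.png

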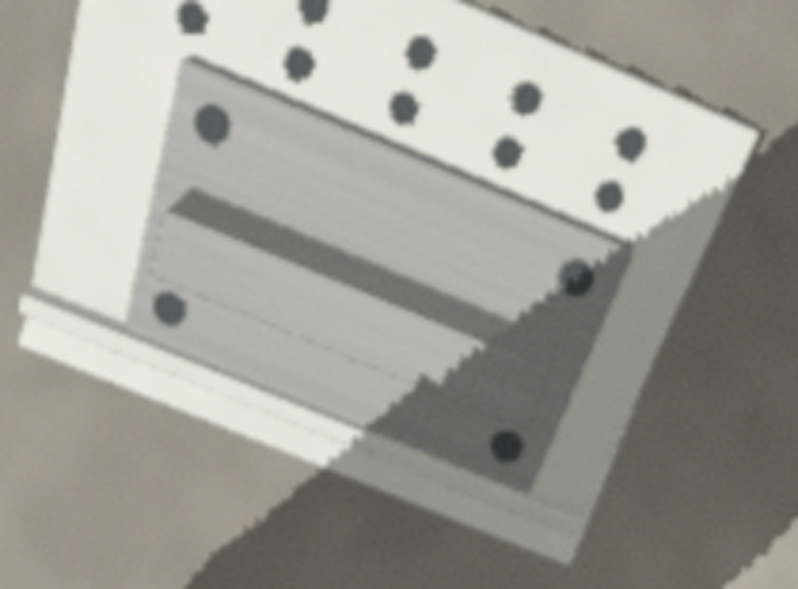

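View pics/w2b.png

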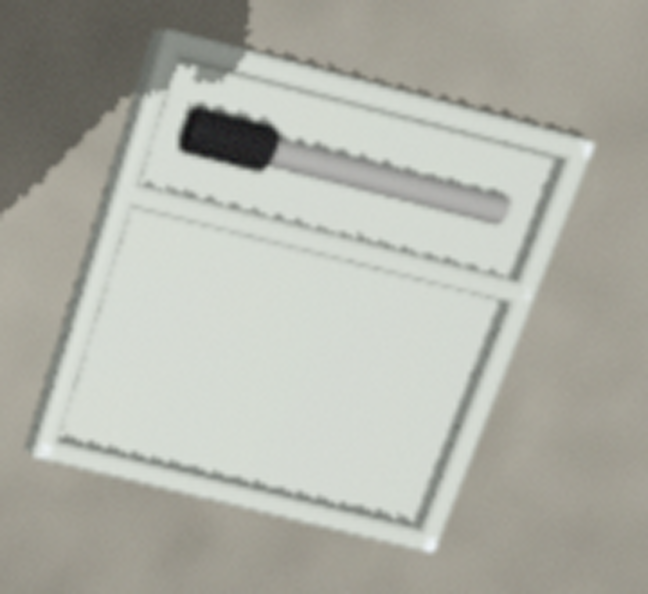

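View pics/w2o.png

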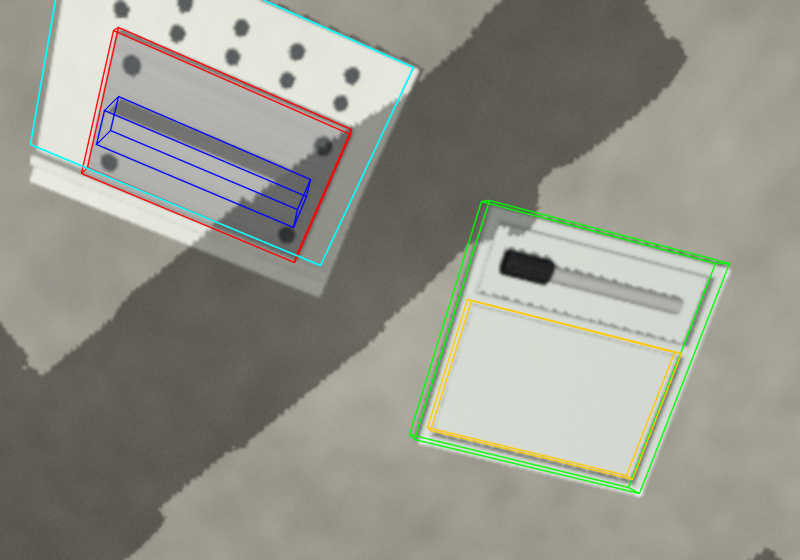

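Run:
```python
from h import *
t=load("pics/top0.npz");w=load("pics/wrist2.npz");sd=load("pics/side0.npz")
TC=[(100,77,14),(100,-77,14),(-50,-77,14),(-50,77,14)]
ot=(t,TC,crop([(72,165),(418,62),(530,403),(185,505)],362,220,7)); ow=(w,TC,crop([(160,32),(592,147),(432,547),(38,452)],400,95,3.6))
for o in ([ow],[ot,ow]):
    p,e=fit(o,[.57,-.28,.29]);print("tray",p.round(4),e.round(1).tolist())
PC=pl([(38,65,10),(38,-65,10),(-38,-65,10),(-38,65,10)])
ot=(t,PC,crop([(167,245),(487,193),(505,362),(195,415)],270,220,7)); ow=(w,PC,crop([(190,58),(630,242),(528,492),(127,322)],210,0,3.8))
for o in ([ot],[ow],[ot,ow]):
    p,e=fit(o,[.57,-.02,.15]);print("plate",p.round(4),e.round(1).tolist())
```

```text
tray [ 0.5717 -0.2794  0.2963] [[0.3, -0.8], [0.5, -1.6], [0.2, 2.0], [-2.5, 1.8]]
tray [ 0.5726 -0.2787  0.2964] [[-0.3, 0.5], [0.9, -0.3], [1.4, 0.3], [-0.4, 1.6], [0.2, -1.7], [0.6, -2.6], [0.2, 1.2], [-2.5, 1.0]]
plate [ 0.5915 -0.0198  0.1581] [[-0.3, -0.4], [-0.1, -0.4], [0.8, 0.5], [-0.2, 0.3]]
plate [ 0.5898 -0.0223  0.1573] [[-1.4, -1.8], [1.9, 1.2], [0.5, -0.3], [-0.6, 0.6]]
plate [ 0.59   -0.0218  0.1581] [[0.4, 0.1], [0.6, 0.2], [1.5, 1.0], [0.5, 0.8], [-1.8, -2.3], [1.6, 0.6], [0.3, -0.7], [-0.9, 0.2]]
```

```bash
cat >> h.py <<'E'
def plate_goal(p,h,off=(0,0)): # TCP at plate-local height h mm
    P=T(p,pl([(off[0],off[1],h)]))[0]; c,s=np.cos(p[2]),np.sin(p[2])
    ca,sa=np.cos(a26),np.sin(a26)
    z=np.array([-sa*c,-sa*s,ca]);x=np.array([ca*c,ca*s,sa]); return goal(P,-z,x)
E
python3 - <<'E'
from h import *
from workcell import get_state
st=get_state();print(st["tcp_pos"])
d=delta(st,*plate_goal([.590,-.0215,.158],90)); rows(d,list(np.linspace(.125,1,8))+[1,1])
E
```

```text
[ 0.48146221 -0.09765846  0.36033673]
delta mm [235.1 -25.8 -94.1] deg [-67.48  15.58  22.76]
[29.4, -3.2, -11.8, -8.4, 1.9, 2.8],[58.8, -6.4, -23.5, -16.9, 3.9, 5.7],[88.2, -9.7, -35.3, -25.3, 5.8, 8.5],[117.6, -12.9, -47.0, -33.7, 7.8, 11.4],[146.9, -16.1, -58.8, -42.2, 9.7, 14.2],[176.3, -19.3, -70.6, -50.6, 11.7, 17.1],[205.7, -22.6, -82.3, -59.0, 13.6, 19.9],[235.1, -25.8, -94.1, -67.5, 15.6, 22.8],[235.1, -25.8, -94.1, -67.5, 15.6, 22.8],[235.1, -25.8, -94.1, -67.5, 15.6, 22.8],
```

Emit:
send_rows:
  plan:
    - [29,-3,-12,-8.4,1.9,2.8]
    - [59,-6,-24,-16.9,3.9,5.7]
    - [88,-10,-35,-25.3,5.8,8.5]
    - [118,-13,-47,-33.7,7.8,11.4]
    - [147,-16,-59,-42.2,9.7,14.2]
    - [176,-19,-71,-50.6,11.7,17.1]
    - [206,-23,-82,-59,13.6,19.9]
    - [235,-26,-94,-67.5,15.6,22.8]
    - [235,-26,-94,-67.5,15.6,22.8]
    - [235,-26,-94,-67.5,15.6,22.8]
  claw: 60

```text
clock: 2.8
tcp_pos: [0.5488, -0.0316, 0.1263]
orientation: [0.626, 0.57, 0.418, -0.329]
wrist_force: [-0.0, -0.2, -1.2]
finger_gap: 0.0604
```

Run:
```python
from h import *
from workcell import viewer,get_state
r=viewer.read_camera("wrist"); np.savez("pics/wrist3.npz",**r); s=get_state();print(np.abs(s["qvel"]).max(),s["joint_pos"],s["clock"])
delta(s,*plate_goal([.590,-.0215,.158],90))
stand=[.590,-.0215,.158]
cv2.imwrite("pics/w3.png",r["frame"])
draw(r["frame"],r,parts(None,stand,0,None),0,0,640,480,1.25,"pics/w3o.png")
```

```text
0.011420648489018411 [-0.31210243  0.02345714 -0.69099712  0.44264706  0.19684466  1.14986972] 2.85
delta mm [ 1.9 -0.2 -3.6] deg [-0.39  0.24 -0.11]
```

View pics/w3.png

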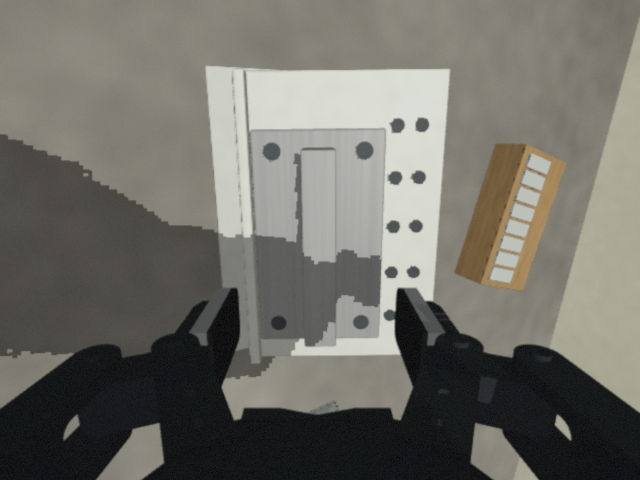

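View pics/w3o.png

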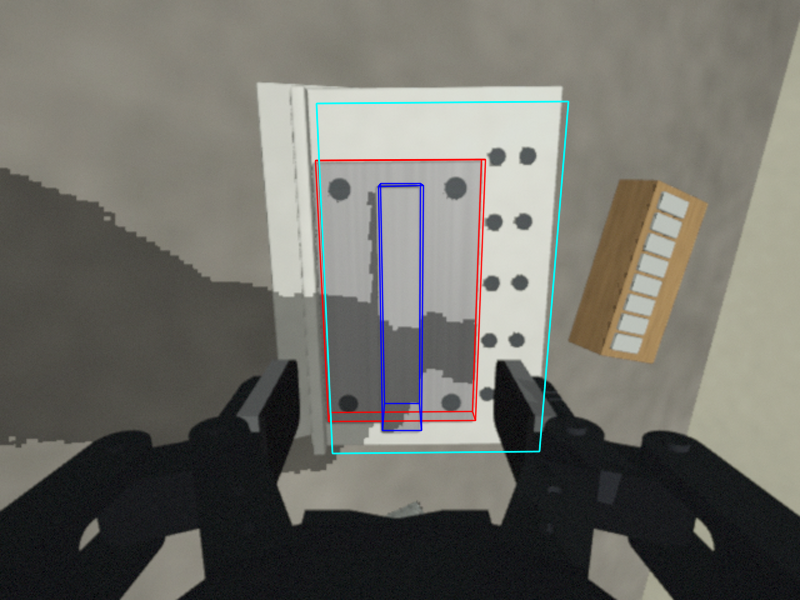

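The plate and rail overlay matches the image to about 1–2 px: the rail is at columns 302–336 and the plate at rows 129–338. I'm descending onto the rail.

Run:
```python
from h import *
from workcell import get_state
st=get_state();d=delta(st,*plate_goal([.5897,-.0215,.158],13)); rows(d,list(np.linspace(.125,1,8))+[1,1])
```

```text
delta mm [78.8 -0.6 -4. ] deg [-0.39  0.24 -0.11]
[9.8, -0.1, -0.5, -0.0, 0.0, -0.0],[19.7, -0.2, -1.0, -0.1, 0.1, -0.0],[29.5, -0.2, -1.5, -0.1, 0.1, -0.0],[39.4, -0.3, -2.0, -0.2, 0.1, -0.1],[49.2, -0.4, -2.5, -0.2, 0.2, -0.1],[59.1, -0.5, -3.0, -0.3, 0.2, -0.1],[68.9, -0.5, -3.5, -0.3, 0.2, -0.1],[78.8, -0.6, -4.0, -0.4, 0.2, -0.1],[78.8, -0.6, -4.0, -0.4, 0.2, -0.1],[78.8, -0.6, -4.0, -0.4, 0.2, -0.1],
```

Emit:
send_rows:
  plan:
    - [10,0,-1,0,0,0]
    - [20,0,-2,0,0,0]
    - [30,0,-3,0,0,0]
    - [40,0,-4,0,0,0]
    - [50,0,-4,0,0,0]
    - [59,0,-4,0,0,0]
    - [67,0,-4,0,0,0]
    - [73,0,-4,-0.4,0.2,-0.1]
    - [77,0,-4,-0.4,0.2,-0.1]
    - [78.5,0,-4,-0.4,0.2,-0.1]

```text
clock: 4.1
tcp_pos: [0.582, -0.0213, 0.0546]
orientation: [0.628, 0.567, 0.422, -0.326]
wrist_force: [-0.7, -0.2, -0.5]
finger_gap: 0.0603
```

Emit:
send_rows:
  plan:
    - [0,0,0,0,0,0]
    - [0,0,0,0,0,0]
    - [0,0,0,0,0,0]
    - [0,0,0,0,0,0]
    - [0,0,0,0,0,0]
    - [0,0,0,0,0,0]
    - [0,0,0,0,0,0]
    - [0,0,0,0,0,0]
    - [0,0,0,0,0,0]
    - [0,0,0,0,0,0]
  claw: 0
  newtons: 70

```text
clock: 5.35
tcp_pos: [0.5822, -0.0214, 0.0554]
orientation: [0.628, 0.567, 0.422, -0.326]
wrist_force: [-4.4, -0.5, 6.0]
finger_gap: 0.0167
```

Run:
```python
from h import *
from workcell import viewer,get_state
s=get_state();print(s)
r=viewer.read_camera("wrist"); cv2.imwrite("pics/w4.png",r["frame"])
delta(s,*plate_goal([.5897,-.0215,.158],13))
```

```text
{'clock': 5.35, 'joint_pos': array([-0.27022883,  0.1845636 , -0.72529687,  0.24413664,  0.18366127,
        1.17871635]), 'qvel': array([-0.00116364, -0.00090951, -0.00198857,  0.00041483,  0.00014349,
       -0.00030967]), 'tau': array([ 2.98564844e-01, -3.36065483e+01,  2.51230967e+01, -4.28800330e+00,
        5.77678140e-01, -1.61856264e-03]), 'tcp_pos': array([ 0.58217083, -0.02136118,  0.05539436]), 'orientation': array([ 0.62783824,  0.56743919,  0.42169676, -0.32558216]), 'wrist_force': array([-4.36825883, -0.46405012,  6.01067301]), 'ft_torque': array([-0.03878355,  0.51957114, -0.01918584]), 'finger_gap': 0.016700937948844568}
delta mm [-0.4  0.6  1.3] deg [ 0.15 -0.05  0.03]
```

View pics/w4.png

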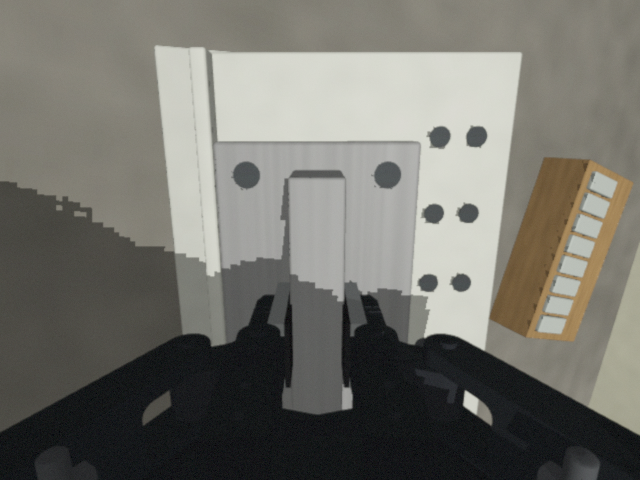

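The jaws are closed on the rail with a 16.7 mm gap. I'm lifting along the plate normal, easing slightly upslope off the lip.

Emit:
send_rows:
  plan:
    - [-2,0.5,0,0,0,0]
    - [-6,1.5,0,0,0,0]
    - [-13,3,0,0,0,0]
    - [-23,5,0,0,0,0]
    - [-36,7,0,0,0,0]
    - [-52,9,0,0,0,0]
    - [-68,11,0,0,0,0]
    - [-84,13,0,0,0,0]
    - [-95,14,0,0,0,0]
    - [-100,14,0,0,0,0]
  newtons: 90

```text
clock: 6.65
tcp_pos: [0.5513, -0.0264, 0.152]
orientation: [0.628, 0.567, 0.422, -0.326]
wrist_force: [0.9, -1.5, -4.7]
finger_gap: 0.0165
```

Run:
```python
from h import *
from workcell import viewer,get_state
s=get_state();print(s["tcp_pos"],s["wrist_force"],s["ft_torque"],s["finger_gap"],s["clock"])
r=viewer.read_camera("wrist"); cv2.imwrite("pics/w5.png",r["frame"]); np.savez("pics/wrist5.npz",**r)
r=viewer.read_camera("side"); cv2.imwrite("pics/s5.png",r["frame"][150:450,200:500])
```

```text
[ 0.5513196  -0.02639175  0.15195329] [ 0.89112549 -1.47855687 -4.7407332 ] [-0.16391696  0.79475212 -0.05939342] 0.016501983759373704 6.65
```

View pics/w5.png

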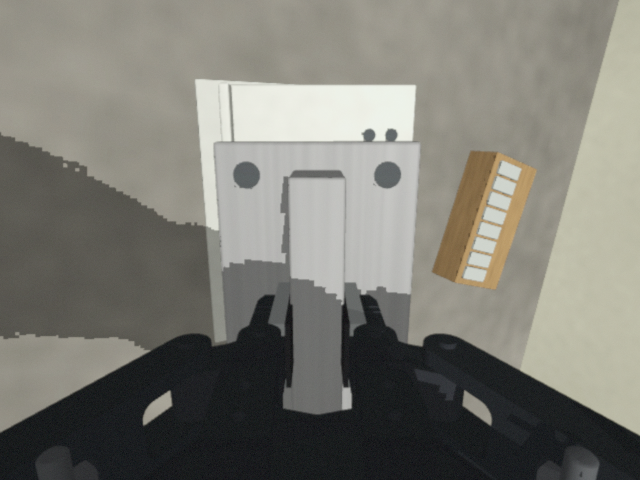

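View pics/s5.png

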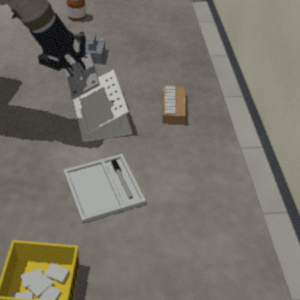

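```bash
cat >> h.py <<'E'
def flat_goal(p,off,z): # p pose xy yaw; off = object origin in tool frame y,z (mm); TCP height z mm; tool y=obj x, tool z=-obj y
    P=T(p,[(-off[0],off[1],z)])[0]; c,s=np.cos(p[2]),np.sin(p[2]); return goal(P,(0,0,-1),(c,s,0))
E
python3 - <<'E'
from h import *
from workcell import get_state
st=get_state();w=load("pics/wrist5.npz")
R0=tool(st["orientation"]);t0=st["tcp_pos"]
L=np.array([(38,65,10),(-38,65,10),(9,55,36),(-9,55,36)],float)
px=np.array([(420,142),(215,142),(346,178),(290,178)],float)
def f(o,full=False):
    loc=np.c_[-L[:,2],L[:,0],-L[:,1]]+o
    return (proj(w,t0+R0.apply(loc/1000))-px).ravel()
for free in [(0,1,2),(1,2)]:
    def g(v):
        o=np.array([13.,0,0]);o[list(free)]=v;return f(o)
    s=least_squares(g,[[13.,0,0][i] for i in free]);print(free,s.x,s.fun.round(1))
d=delta(st,*flat_goal([.5726,-.2787,.2964],(0.6,1.3),140)); rows(d,SM)
E
```

```text
(0, 1, 2) [13.97282376 -1.07513366  1.96749425] [ 0.1  0.6  0.2  0.4  0.6 -0.4 -0.9 -0.4]
(1, 2) [-1.07784927  1.90111215] [ 0.8  0.5 -0.4  0.3  0.8 -0.2 -1.1 -0.3]
delta mm [  1.5 -23.  251.3] deg [ -7.64   1.78 -25.92]
[0.1, -0.9, 10.1, -0.3, 0.1, -1.0],[0.2, -3.0, 32.7, -1.0, 0.2, -3.4],[0.4, -6.0, 65.3, -2.0, 0.5, -6.7],[0.6, -9.2, 100.5, -3.1, 0.7, -10.4],[0.8, -12.7, 138.2, -4.2, 1.0, -14.3],[1.1, -16.1, 175.9, -5.3, 1.2, -18.1],[1.3, -19.1, 208.6, -6.3, 1.5, -21.5],[1.4, -21.4, 233.7, -7.1, 1.7, -24.1],[1.5, -23.0, 251.3, -7.6, 1.8, -25.9],[1.5, -23.0, 251.3, -7.6, 1.8, -25.9],
```

Emit:
send_rows:
  plan:
    - [0,-1,10,-0.3,0.1,-1]
    - [0,-3,33,-1,0.2,-3.4]
    - [0,-6,65,-2,0.5,-6.7]
    - [0,-9,100,-3.1,0.7,-10.4]
    - [1,-13,138,-4.2,1,-14.3]
    - [1,-16,176,-5.3,1.2,-18.1]
    - [1,-19,209,-6.3,1.5,-21.5]
    - [1,-21,234,-7.1,1.7,-24.1]
    - [1.5,-23,251,-7.6,1.8,-25.9]
    - [1.5,-23,251,-7.6,1.8,-25.9]

```text
clock: 8.0
tcp_pos: [0.5725, -0.2791, 0.1377]
orientation: [0.567, 0.421, 0.569, -0.421]
wrist_force: [-0.1, 0.8, -5.1]
finger_gap: 0.0165
```

Run:
```python
from h import *
from workcell import viewer,get_state
r=viewer.read_camera("wrist");r=viewer.read_camera("wrist"); s=get_state();print(s["tcp_pos"],s["wrist_force"],s["finger_gap"],s["clock"],np.abs(s["qvel"]).max())
cv2.imwrite("pics/w6.png",r["frame"]); np.savez("pics/wrist6.npz",**r)
delta(s,*flat_goal([.5726,-.2787,.2964],(0,1.6),140))
draw(r["frame"],r,parts([.5726,-.2787,.2964],None,0,None),0,0,640,480,1.25,"pics/w6o.png")
```

```text
[ 0.5716667  -0.27728201  0.13833323] [ 0.41131132  0.80784541 -4.43313939] 0.016510379121860208 8.1 0.02322719120074061
delta mm [-1.7  0.5  0. ] deg [-0.04 -0.14  0.02]
```

View pics/w6o.png

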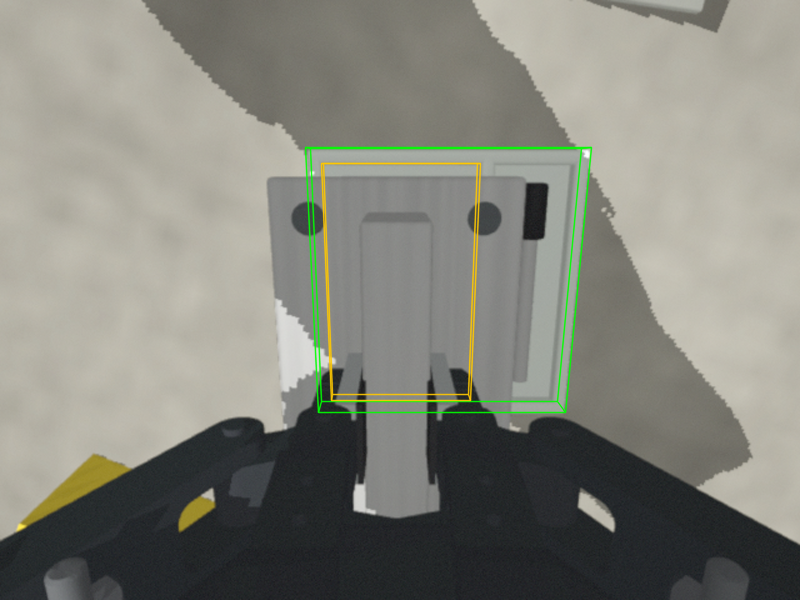

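View pics/w6.png

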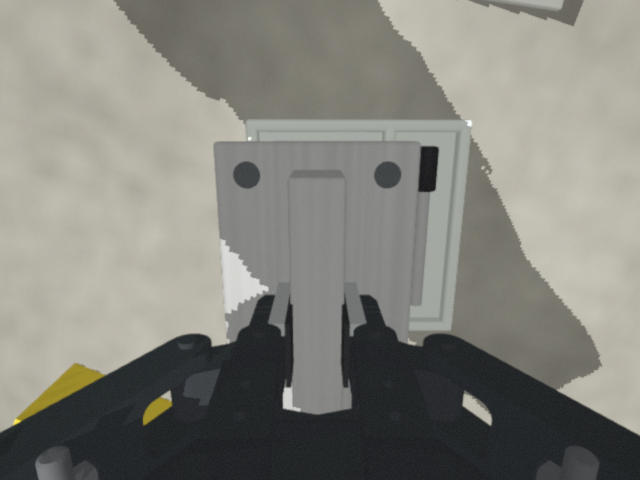

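Tray overlay agrees with its visible edges within 2 px (outer corners at (246,121), (471,121), (450,330)), and the plate hangs squarely above the bay. Next I lower to just above the walls.

Emit:
send_rows:
  plan:
    - [4,0,0,0,0,0]
    - [14,0.3,0.3,0,0,0]
    - [28,0.5,0.5,0,0,0]
    - [43,0.5,0.5,0,0,0]
    - [58,0.5,0.5,0,0,0]
    - [73,0.5,0.5,0,0,0]
    - [86,0.5,0.5,0,0,0]
    - [95,0.5,0.5,0,0,0]
    - [101,0.5,0.5,0,0,0]
    - [104,0.5,0.5,0,0,0]

```text
clock: 9.35
tcp_pos: [0.5723, -0.2775, 0.0352]
orientation: [0.568, 0.421, 0.569, -0.421]
wrist_force: [-1.0, 0.2, -5.1]
finger_gap: 0.0165
```

Run:
```python
from h import *
from workcell import viewer,get_state
s=get_state();print(s["tcp_pos"],s["wrist_force"],s["finger_gap"],s["clock"],np.abs(s["qvel"]).max())
r=viewer.read_camera("wrist")
cv2.imwrite("pics/w7.png",r["frame"])
delta(s,*flat_goal([.5726,-.2787,.2964],(0,1.6),20))
r=viewer.read_camera("side");draw(r["frame"],r,[],240,270,380,400,5,"pics/s7.png")
```

```text
[ 0.57229057 -0.27747892  0.03519201] [-1.04317426  0.18015735 -5.05892883] 0.01651466999103375 9.35 0.04621095948367828
delta mm [15.2 -0.1 -0.3] deg [-0.02 -0.05  0.01]
```

View pics/w7.png

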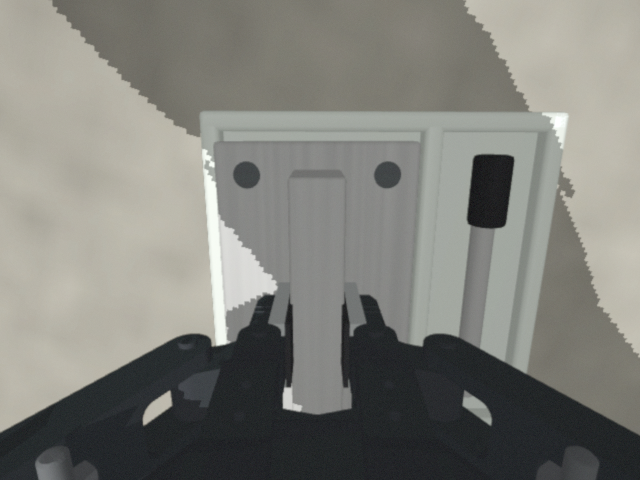

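View pics/s7.png

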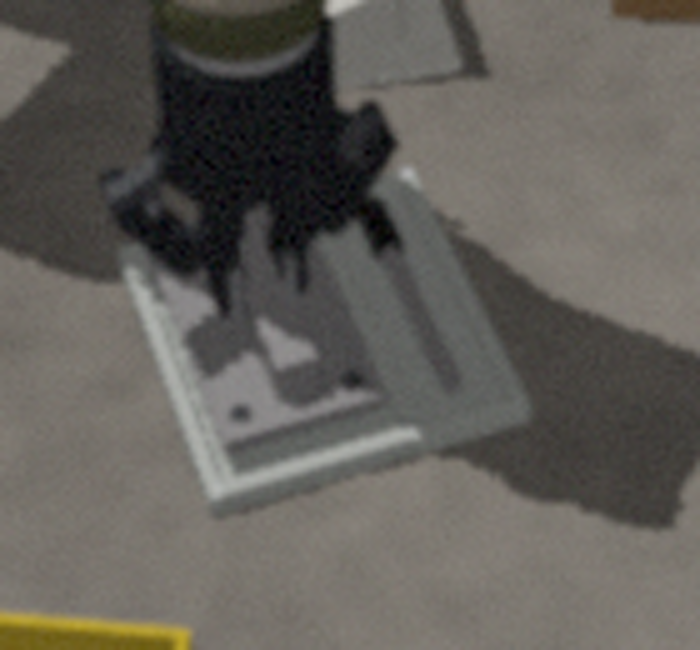

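Run:
```python
from h import *
from workcell import viewer,get_state
r=viewer.read_camera("wrist"); np.savez("pics/wrist8.npz",**r); st=get_state()
t0=st["tcp_pos"];R0=tool(st["orientation"])
p=[.5726,-.2787,.2964]
P=T(p,[(-50,77,14),(100,77,14),(-42,69,14),(42,69,14),(50,69,14)]);print(proj(r,P).round(1))
L=np.array([(38,65,10),(-38,65,10),(9,55,36),(-9,55,36)],float)
print(proj(r,t0+R0.apply((np.c_[-L[:,2],L[:,0],-L[:,1]]+[14,0,1.6])/1000)).round(1))
draw(r["frame"],r,[],190,90,590,220,2,"pics/w8.png")
delta(st,*flat_goal(p,(0,1.6),20))
```

```text
[[197.8 110. ]
 [570.6 109.7]
 [219.  130.6]
 [424.9 130.5]
 [444.6 130.5]]
[[426.5 142.9]
 [219.5 143. ]
 [353.1 178.6]
 [295.  178.6]]
delta mm [15.6 -0.1 -0.4] deg [-0.03 -0.04 -0.  ]
```

View pics/w8.png

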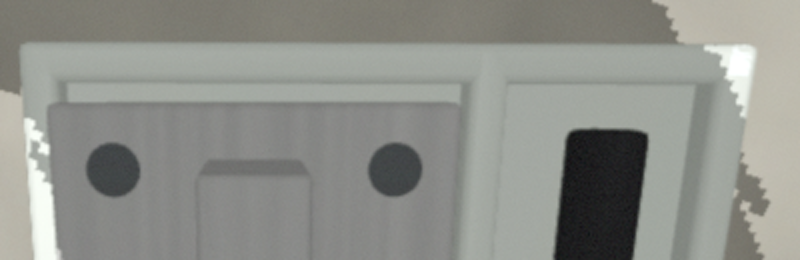

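The plate sits about 1.5 mm to the -x side of the bay centre (plate centre near column 317.5, bay centre near 321). I'll correct that while lowering.

Emit:
send_rows:
  plan:
    - [0,0.8,0,0,0,0]
    - [1,1.5,0,0,0,0]
    - [3,1.5,0,0,0,0]
    - [5,1.5,0,0,0,0]
    - [7,1.5,0,0,0,0]
    - [9,1.5,0,0,0,0]
    - [11,1.5,0,0,0,0]
    - [12.5,1.5,0,0,0,0]
    - [13.7,1.5,0,0,0,0]
    - [14.5,1.5,0,0,0,0]

```text
clock: 10.75
tcp_pos: [0.5737, -0.277, 0.0208]
orientation: [0.568, 0.421, 0.569, -0.421]
wrist_force: [-0.5, 0.1, -4.4]
finger_gap: 0.0165
```

Emit:
send_rows:
  plan:
    - [0.2,0,0,0,0,0]
    - [0.5,0,0,0,0,0]
    - [0.7,0,0,0,0,0]
    - [1,0,0,0,0,0]
    - [1,0,0,0,0,0]
    - [1,0,0,0,0,0]
    - [1,0,0,0,0,0]
    - [1,0,0,0,0,0]
    - [1,0,0,0,0,0]
    - [1,0,0,0,0,0]

```text
clock: 12.0
tcp_pos: [0.5736, -0.277, 0.0199]
orientation: [0.568, 0.421, 0.569, -0.421]
wrist_force: [-0.2, -0.7, -5.0]
finger_gap: 0.0161
```

Run:
```python
from h import *
from workcell import viewer,get_state
r=viewer.read_camera("wrist"); np.savez("pics/wrist9.npz",**r); st=get_state()
print(st["tcp_pos"],st["wrist_force"],st["ft_torque"])
draw(r["frame"],r,[],170,90,590,390,1.8,"pics/w9.png")
```

```text
[ 0.57365067 -0.27698582  0.01989494] [-0.24731267  0.44120487 -4.62899365] [0.0243534  0.00168871 0.00023419]
```

View pics/w9.png

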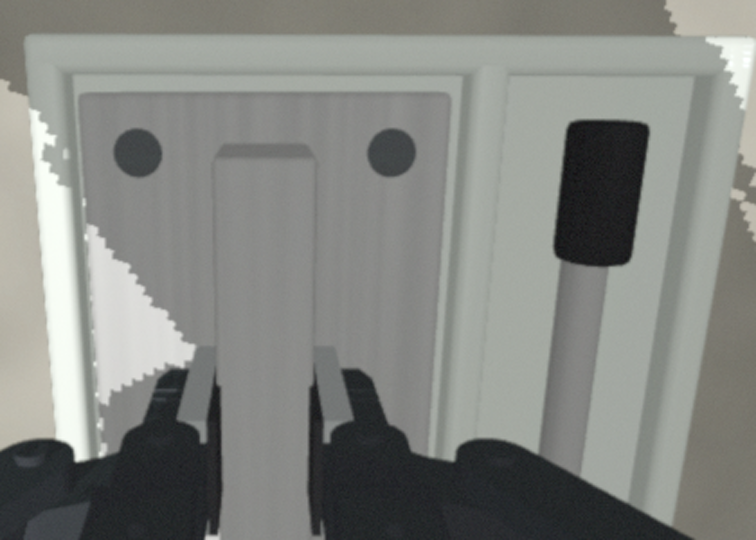

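Emit:
send_rows:
  plan:
    - [0.3,0.3,0,0,0,0]
    - [0.6,0.7,0,0,0,0]
    - [0.9,0.7,0,0,0,0]
    - [1.2,0.7,0,0,0,0]
    - [1.5,0.7,0,0,0,0]
    - [1.8,0.7,0,0,0,0]
    - [2,0.7,0,0,0,0]
    - [2,0.7,0,0,0,0]
    - [2,0.7,0,0,0,0]
    - [2,0.7,0,0,0,0]

```text
clock: 13.3
tcp_pos: [0.5743, -0.2767, 0.0182]
orientation: [0.568, 0.421, 0.569, -0.421]
wrist_force: [-2.2, 2.2, 2.0]
finger_gap: 0.0163
```

Contact felt (net force changed from −5 to +2 N). Releasing.

Emit:
send_rows:
  plan:
    - [0,0,0,0,0,0]
    - [0,0,0,0,0,0]
    - [0,0,0,0,0,0]
    - [0,0,0,0,0,0]
    - [0,0,0,0,0,0]
    - [-4,0,0,0,0,0]
    - [-15,0,0,0,0,0]
    - [-40,0,0,0,0,0]
    - [-75,0,0,0,0,0]
    - [-115,0,0,0,0,0]
  claw: 40

```text
clock: 14.55
tcp_pos: [0.5741, -0.2767, 0.1344]
orientation: [0.568, 0.421, 0.569, -0.421]
wrist_force: [1.1, -0.9, 0.6]
finger_gap: 0.0398
```

Run:
```python
from h import *
from workcell import viewer,get_state
r=viewer.read_camera("wrist");r=viewer.read_camera("wrist"); np.savez("pics/wrist10.npz",**r); st=get_state()
print(st["tcp_pos"],st["wrist_force"],st["finger_gap"],st["joint_pos"])
cv2.imwrite("pics/w10.png",r["frame"])
d=delta(st,*flat_goal([.5797,.2621,-.154],(0,0),190)); rows(d,SM)
```

```text
[ 0.57725889 -0.27864533  0.13930133] [ 0.67647513 -0.47314654  0.66145477] 0.040099932617919165 [-5.75039780e-01  4.70713259e-01  5.29390315e-02  1.14400070e+00
  4.05569640e-04  6.99640250e-01]
delta mm [ -53.1  160.4 -516.2] deg [25.79  0.3  -0.43]
[-2.1, 6.4, -20.6, 1.0, 0.0, -0.0],[-6.9, 20.9, -67.1, 3.4, 0.0, -0.1],[-13.8, 41.7, -134.2, 6.7, 0.1, -0.1],[-21.3, 64.2, -206.5, 10.3, 0.1, -0.2],[-29.2, 88.2, -283.9, 14.2, 0.2, -0.2],[-37.2, 112.3, -361.3, 18.1, 0.2, -0.3],[-44.1, 133.2, -428.4, 21.4, 0.2, -0.4],[-49.4, 149.2, -480.0, 24.0, 0.3, -0.4],[-53.1, 160.4, -516.2, 25.8, 0.3, -0.4],[-53.1, 160.4, -516.2, 25.8, 0.3, -0.4],
```

View pics/w10.png

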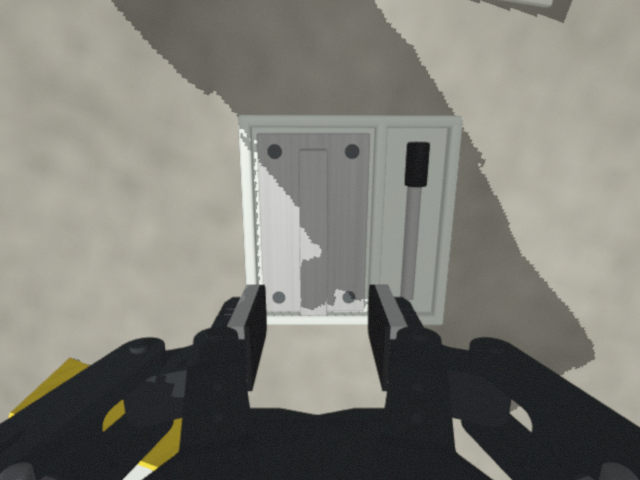

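The plate lies flat in the bay at about (313,225), rail up, with a margin on every side. Moving to the saddle.

Emit:
send_rows:
  plan:
    - [-10,12,-35,2,0,0]
    - [-18,30,-90,5,0,0]
    - [-25,48,-148,8,0,0]
    - [-31,66,-206,11,0,0]
    - [-37,84,-266,14,0,0]
    - [-43,102,-326,17,0,0]
    - [-47,120,-386,20,0,0]
    - [-50,138,-440,23,0,0]
    - [-53,152,-488,25.8,0,0]
    - [-53,160,-516,25.8,0,0]
  claw: 60

```text
clock: 15.9
tcp_pos: [0.5765, 0.2661, 0.1868]
orientation: [0.46, 0.537, 0.461, -0.536]
wrist_force: [0.7, -0.8, 0.5]
finger_gap: 0.0599
```

Run:
```python
from h import *
from workcell import viewer,get_state
for i in range(4): r=viewer.read_camera("wrist")
np.savez("pics/wrist11.npz",**r); st=get_state()
print(st["tcp_pos"],st["clock"],np.abs(st["qvel"]).max(),st["joint_pos"])
delta(st,*flat_goal([.5797,.2621,-.154],(0,0),190))
cv2.imwrite("pics/w11.png",r["frame"])
draw(r["frame"],r,parts(None,None,0,[.5797,.2621,-.154]),200,100,450,350,2.4,"pics/w11o.png")
```

```text
[0.57658564 0.26360971 0.18617456] 16.1 0.029498600054398482 [3.02036321e-01 4.43995227e-01 1.27648028e-01 1.25512790e+00
 5.42277254e-04 2.02584905e+00]
delta mm [-3.8  3.3  1. ] deg [ 0.06 -0.01  0.05]
```

View pics/w11.png

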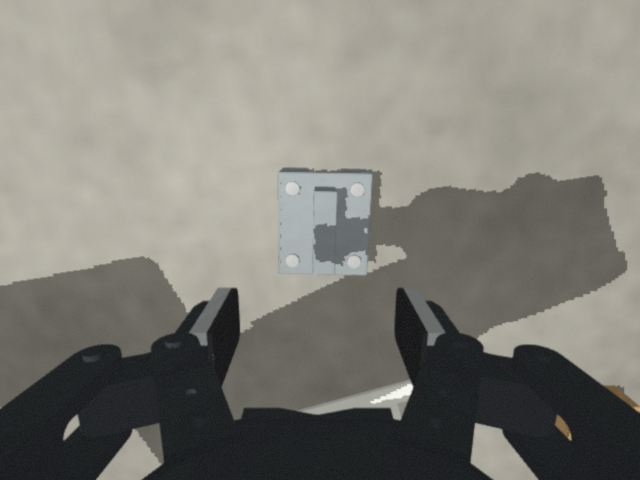

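View pics/w11o.png

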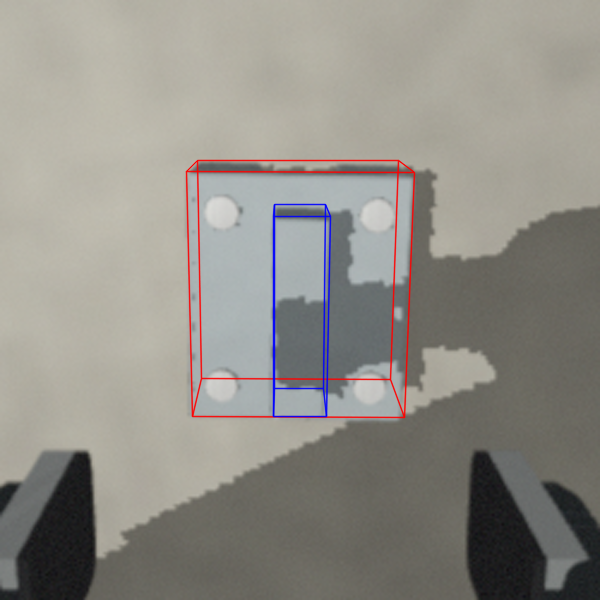

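The saddle overlay fits its rib and body within 1–2 px (rib at columns 314–338, rows 188–272). I'm descending to grip the rib.

Emit:
send_rows:
  plan:
    - [8,1,0.5,0,0,0]
    - [25,2,1,0,0,0]
    - [45,3,1,0,0,0]
    - [65,4,1,0,0,0]
    - [85,4,1,0,0,0]
    - [105,4,1,0,0,0]
    - [122,4,1,0,0,0]
    - [134,4,1,0,0,0]
    - [140,4,1,0,0,0]
    - [142,4,1,0,0,0]

```text
clock: 17.35
tcp_pos: [0.5808, 0.2618, 0.0442]
orientation: [0.46, 0.537, 0.46, -0.537]
wrist_force: [-0.2, -0.2, -0.1]
finger_gap: 0.0602
```

Emit:
send_rows:
  plan:
    - [0,0,0,0,0,0]
    - [0,0,0,0,0,0]
    - [0,0,0,0,0,0]
    - [0,0,0,0,0,0]
    - [0,0,0,0,0,0]
    - [0,0,0,0,0,0]
    - [0,0,0,0,0,0]
    - [0,0,0,0,0,0]
    - [0,0,0,0,0,0]
    - [0,0,0,0,0,0]
  claw: 0
  newtons: 80

```text
clock: 18.6
tcp_pos: [0.5813, 0.2621, 0.0452]
orientation: [0.46, 0.538, 0.46, -0.536]
wrist_force: [0.4, 0.3, 5.5]
finger_gap: 0.0144
```

Run:
```python
from h import *
from workcell import viewer,get_state
r=viewer.read_camera("wrist")
np.savez("pics/wrist12.npz",**r); st=get_state()
print(st["tcp_pos"],st["clock"],st["finger_gap"],st["wrist_force"])
delta(st,*flat_goal([.5797,.2621,-.154],(0,0),43))
cv2.imwrite("pics/w12.png",r["frame"])
```

```text
[0.58137569 0.26205623 0.04520945] 18.65 0.01447860938912141 [0.20665735 0.38908519 5.74478058]
delta mm [ 2.2 -1.7  0.2] deg [-0.01 -0.09 -0.05]
```

View pics/w12.png

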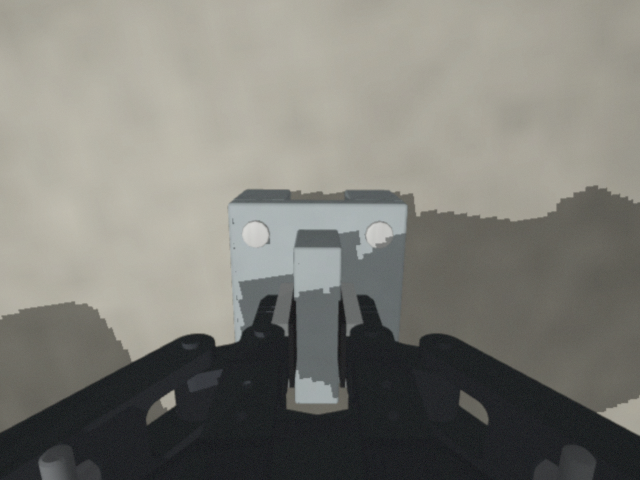

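Run:
```python
from h import *
from workcell import get_state
st=get_state();w=load("pics/wrist12.npz")
R0=tool(st["orientation"]);t0=st["tcp_pos"]
L=np.array([(35,40,40),(-35,40,40),(8,30,66),(-8,30,66)],float)
px=np.array([(408,205),(229,205),(342,247),(294,247)],float)
def f(o): return (proj(w,t0+R0.apply((np.c_[-L[:,2],L[:,0],-L[:,1]]+o)/1000))-px).ravel()
s=least_squares(f,[45,0,0]);print(s.x,s.fun.round(1))
s=least_squares(lambda v:f([45,v[0],v[1]]),[0,0]);print(s.x,s.fun.round(1))
draw(w["frame"],w,[],210,170,430,300,3.5,"pics/w12z.png")
w=load("pics/wrist9.npz");draw(w["frame"],w,[],200,120,440,220,3.3,"pics/w9z.png")
```

```text
[47.63551475 -1.88575532  1.23577678] [-0.8 -0.8 -0.1 -0.8  0.2  0.7  0.5  0.7]
[-1.89678786  0.59779194] [ 0.8 -1.2 -1.7 -1.2  0.7  1.1 -0.   1.1]
```

View pics/w12z.png

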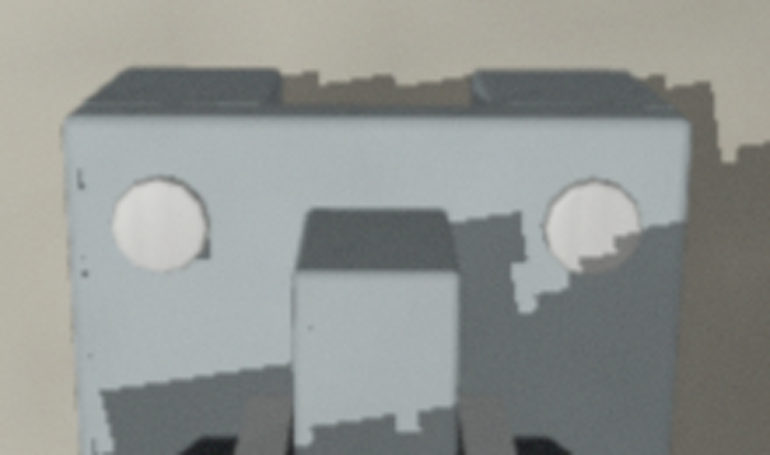

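View pics/w9z.png

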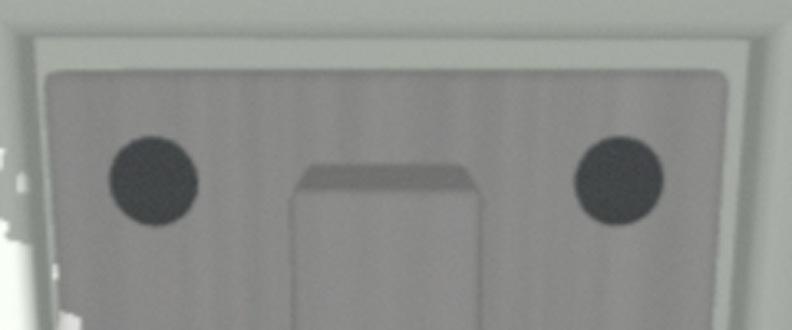

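Emit:
send_rows:
  plan:
    - [-2,0,0,0,0,0]
    - [-7,0,0,0,0,0]
    - [-18,0,0,0,0,0]
    - [-38,0,0,0,0,0]
    - [-62,0,0,0,0,0]
    - [-88,0,0,0,0,0]
    - [-112,0,0,0,0,0]
    - [-132,0,0,0,0,0]
    - [-147,0,0,0,0,0]
    - [-153,0,0,0,0,0]
  newtons: 90

```text
clock: 19.9
tcp_pos: [0.5811, 0.2618, 0.1985]
orientation: [0.46, 0.538, 0.46, -0.537]
wrist_force: [0.8, -0.3, -3.5]
finger_gap: 0.0141
```

Run:
```python
from h import *
from workcell import viewer,get_state
r=viewer.read_camera("wrist"); st=get_state()
print(st["tcp_pos"],st["clock"],st["finger_gap"],st["wrist_force"],st["joint_pos"])
cv2.imwrite("pics/w13.png",r["frame"])
d=delta(st,*flat_goal([.5748,-.2784,.2964],(0,1.0),180));rows(d,LIN)
```

```text
[0.58114178 0.26181966 0.19863184] 19.95 0.014203335528469009 [ 0.48400249 -0.0856713  -3.33417631] [2.96994158e-01 4.44961821e-01 1.59707299e-01 1.28429834e+00
 9.58524065e-04 2.02208628e+00]
delta mm [ 17.9  76.3 533.9] deg [-25.82  -0.07  -0.06]
[1.8, 7.6, 53.4, -2.6, -0.0, -0.0],[3.6, 15.3, 106.8, -5.2, -0.0, -0.0],[5.4, 22.9, 160.2, -7.7, -0.0, -0.0],[7.2, 30.5, 213.6, -10.3, -0.0, -0.0],[9.0, 38.2, 267.0, -12.9, -0.0, -0.0],[10.8, 45.8, 320.3, -15.5, -0.0, -0.0],[12.6, 53.4, 373.7, -18.1, -0.0, -0.0],[14.3, 61.0, 427.1, -20.7, -0.1, -0.0],[16.1, 68.7, 480.5, -23.2, -0.1, -0.1],[17.9, 76.3, 533.9, -25.8, -0.1, -0.1],
```

View pics/w13.png

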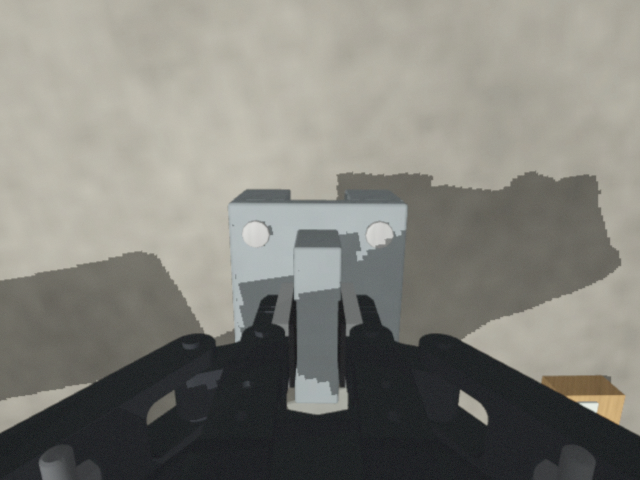

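Emit:
send_rows:
  plan:
    - [0,1,8,0,0,0]
    - [0,3,26,0,0,0]
    - [0,8,56,0,0,0]
    - [0,13,96,0,0,0]
    - [0,20,140,0,0,0]
    - [0,26,184,0,0,0]
    - [0,33,228,0,0,0]
    - [0,39,272,0,0,0]
    - [0,45,312,0,0,0]
    - [0,49,346,0,0,0]

```text
clock: 21.2
tcp_pos: [0.5748, -0.0904, 0.1964]
orientation: [-0.459, -0.537, -0.46, 0.538]
wrist_force: [0.6, -0.6, -3.9]
finger_gap: 0.0142
```

Emit:
send_rows:
  plan:
    - [1,4,30,-2,0,0]
    - [3,8,60,-6,0,0]
    - [6,12,90,-10,0,0]
    - [8,16,117,-15,0,0]
    - [11,20,142,-19,0,0]
    - [13,23,163,-22,0,0]
    - [15,25,178,-24.5,0,0]
    - [17,27,186,-25.8,0,0]
    - [18,27.3,188,-25.8,0,0]
    - [18,27.3,188,-25.8,0,0]

```text
clock: 22.45
tcp_pos: [0.5737, -0.2774, 0.1786]
orientation: [0.568, 0.421, 0.569, -0.421]
wrist_force: [-0.5, 0.2, -3.4]
finger_gap: 0.0141
```

Run:
```python
from h import *
from workcell import viewer,get_state
for i in range(2): r=viewer.read_camera("wrist")
st=get_state(); np.savez("pics/wrist14.npz",**r)
print(st["tcp_pos"],st["clock"],st["finger_gap"],st["wrist_force"],np.abs(st["qvel"]).max())
cv2.imwrite("pics/w14.png",r["frame"])
d=delta(st,*flat_goal([.5748,-.2784,.2964],(0,1.0),180))
```

```text
[ 0.57401975 -0.27707975  0.17895962] 22.55 0.013904120316115879 [ 0.37127944 -0.38857986 -3.26100816] 0.0033810620074745906
delta mm [-1.   0.4  0.5] deg [ 0.   -0.07  0.02]
```

View pics/w14.png

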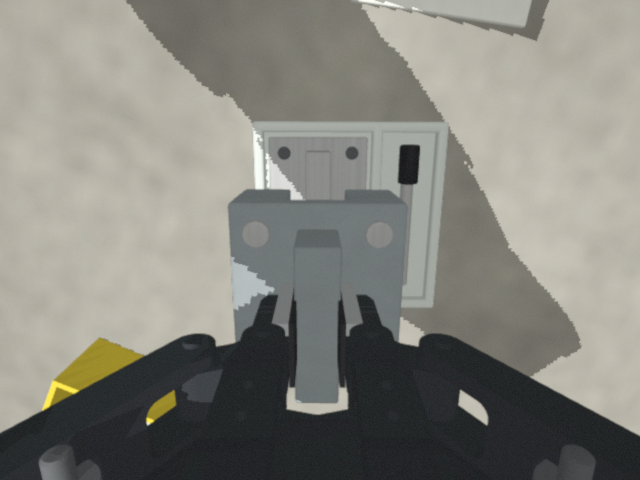

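Saddle's rib and the rail beneath it line up (both near column 318). I'm lowering to just above the rail.

Emit:
send_rows:
  plan:
    - [3,0.2,0.2,0,0,0]
    - [11,0.4,0.5,0,0,0]
    - [22,0.4,0.5,0,0,0]
    - [34,0.4,0.5,0,0,0]
    - [46,0.4,0.5,0,0,0]
    - [57,0.4,0.5,0,0,0]
    - [67,0.4,0.5,0,0,0]
    - [75,0.4,0.5,0,0,0]
    - [80,0.4,0.5,0,0,0]
    - [82,0.4,0.5,0,0,0]

```text
clock: 23.8
tcp_pos: [0.5745, -0.278, 0.0966]
orientation: [0.568, 0.421, 0.569, -0.421]
wrist_force: [-0.7, 0.7, -3.8]
finger_gap: 0.0142
```

Run:
```python
from h import *
from workcell import viewer,get_state
for i in range(2): r=viewer.read_camera("wrist")
st=get_state(); np.savez("pics/wrist15.npz",**r)
print(st["tcp_pos"],st["clock"],st["finger_gap"],st["wrist_force"],np.abs(st["qvel"]).max())
draw(r["frame"],r,[],200,60,600,340,2,"pics/w15.png")
d=delta(st,*flat_goal([.5748,-.2784,.2964],(0,1.0),61))
R0=tool(st["orientation"])
rr=viewer.read_camera("side");draw(rr["frame"],rr,[],250,260,370,380,5,"pics/s15.png")
```

```text
[ 0.57457483 -0.27801193  0.09689292] 23.9 0.014154102158063215 [ 0.8649806   0.08898608 -4.68164555] 0.007011574316852423
delta mm [35.9  0.1 -0.5] deg [-0.03 -0.05  0.01]
```

View pics/w15.png

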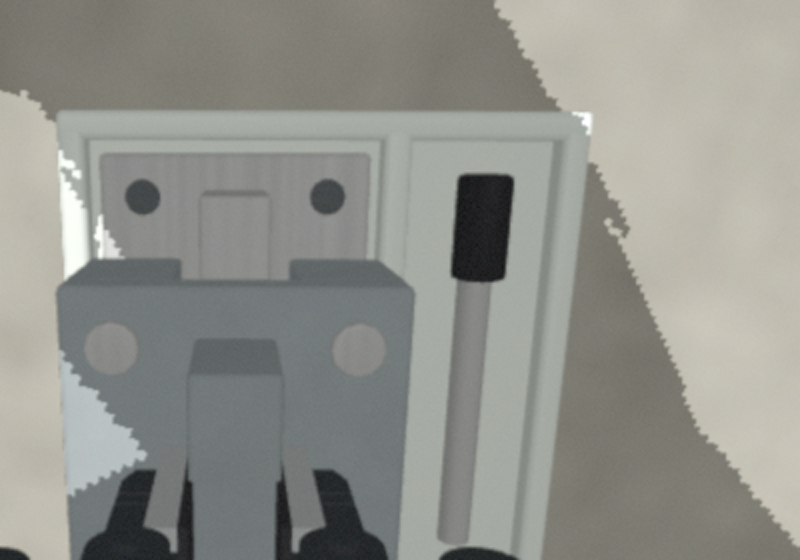

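View pics/s15.png

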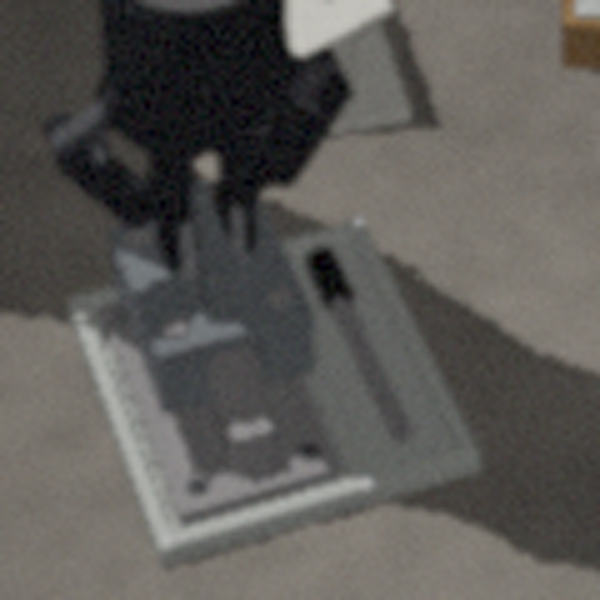

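Run:
```python
from h import *
from workcell import get_state
w=load("pics/wrist15.npz");st=get_state()
R0=tool(st["orientation"]);t0=st["tcp_pos"]
print("rail",proj(w,T([.5748,-.2784,.2964],[(-9,55,42),(9,55,42),(-38,65,16),(38,65,16)])).round(1).tolist())
L=np.array([(35,40,40),(-35,40,40),(8,30,66),(-8,30,66)],float)
print("sad",proj(w,t0+R0.apply((np.c_[-L[:,2],L[:,0],-L[:,1]]+[45,0,1.0])/1000)).round(1).tolist())
```

```text
rail [[303.4, 158.3], [339.5, 158.3], [252.8, 137.0], [389.2, 136.9]]
sad [[413.5, 208.0], [231.9, 208.1], [348.1, 253.1], [299.3, 253.1]]
```

```bash
cat > rel.py <<'E'
from h import *
w=load("pics/wrist15.npz");p=[.5748,-.2784,.2964]
cr=lambda a:(np.array(a,float)+.5)/2-.5+[200,60]
LP=np.array([(-38,65,16),(38,65,16),(-9,55,42),(9,55,42)],float);PP=cr([(102,153),(370,153),(201,196),(269,196)])
LS=np.array([(-35,40,40),(35,40,40),(-8,30,66),(8,30,66),(-35,40,0),(35,40,0)],float);PS=cr([(57,290),(413,290),(189,375),(282,375),(100,260),(377,260)])
def f(v,sig=2.,rs=.005):
    r=dict(w);r["rvec"]=w["rvec"].ravel()+v[:3]*rs;r["tvec"]=w["tvec"].ravel()+v[3:6]*sig/1000
    S=LS+[v[6],v[7],52+v[8]*2]
    return np.r_[(proj(r,T(p,LP))-PP).ravel(),(proj(r,T(p,S))-PS).ravel(),v[:6],v[8]]
for sig,rs in((2,.005),(2,.0005),(4,.01)):
    s=least_squares(lambda v:f(v,sig,rs),np.zeros(9));print(s.x.round(2),s.fun[:20].round(1), np.sqrt(np.diag(np.linalg.inv(s.jac.T@s.jac)))[6:9].round(2))
E
python3 rel.py
```

```text
[ 0.85 -0.16  0.03 -0.79 -0.63  0.98  0.11 -0.03 -0.62] [-0.4  0.2  0.   0.2 -0.5 -0.1  1.  -0.1  1.4 -0.3 -0.3 -0.3  0.   0.3
  0.7  0.3 -2.5 -0.1  0.1 -0.1] [0.36 0.41 0.7 ]
[ 0.16 -0.05 -0.02 -0.96 -0.48  1.34  0.04 -0.24 -0.78] [-0.6  0.3  0.2  0.2 -0.5 -0.2  1.1 -0.2  1.3 -0.3 -0.1 -0.3  0.1  0.1
  0.8  0.1 -2.7  0.2  0.1  0.2] [0.31 0.36 0.66]
[ 0.55 -0.08  0.43 -0.4  -0.41  0.94  0.32  0.01 -0.32] [-0.2  0.2 -0.1  0.2 -0.5 -0.2  0.8 -0.2  1.6 -0.3 -0.3 -0.2 -0.2  0.3
  0.4  0.4 -2.2 -0.2  0.3 -0.1] [0.4  0.46 0.74]
```

Relative fit in the image alone puts the saddle 0.1 mm off laterally and about 0 mm along the rail, each ±0.4 mm. Lowering.

Emit:
send_rows:
  plan:
    - [2,0,0,0,0,0]
    - [5,0,0,0,0,0]
    - [9,0,0,0,0,0]
    - [13,0,0,0,0,0]
    - [17,0,0,0,0,0]
    - [21,0,0,0,0,0]
    - [25,0,0,0,0,0]
    - [28,0,0,0,0,0]
    - [30.5,0,0,0,0,0]
    - [32,0,0,0,0,0]

```text
clock: 25.2
tcp_pos: [0.5745, -0.2779, 0.0647]
orientation: [0.568, 0.421, 0.569, -0.421]
wrist_force: [-0.0, 0.2, -4.5]
finger_gap: 0.014
```

Emit:
send_rows:
  plan:
    - [0.3,0,0,0,0,0]
    - [0.6,0,0,0,0,0]
    - [0.9,0,0,0,0,0]
    - [1.2,0,0,0,0,0]
    - [1.5,0,0,0,0,0]
    - [1.8,0,0,0,0,0]
    - [2,0,0,0,0,0]
    - [2,0,0,0,0,0]
    - [2,0,0,0,0,0]
    - [2,0,0,0,0,0]

```text
clock: 26.45
tcp_pos: [0.5745, -0.278, 0.0629]
orientation: [0.568, 0.421, 0.569, -0.421]
wrist_force: [0.2, -0.9, -4.4]
finger_gap: 0.0143
```

Emit:
send_rows:
  plan:
    - [0.3,0,0,0,0,0]
    - [0.6,0,0,0,0,0]
    - [0.9,0,0,0,0,0]
    - [1.2,0,0,0,0,0]
    - [1.5,0,0,0,0,0]
    - [1.5,0,0,0,0,0]
    - [1.5,0,0,0,0,0]
    - [1.5,0,0,0,0,0]
    - [1.5,0,0,0,0,0]
    - [1.5,0,0,0,0,0]

```text
clock: 27.7
tcp_pos: [0.5745, -0.2779, 0.0614]
orientation: [0.568, 0.421, 0.569, -0.421]
wrist_force: [0.7, -0.3, -3.8]
finger_gap: 0.0142
```

Emit:
send_rows:
  plan:
    - [0.2,0,0,0,0,0]
    - [0.4,0,0,0,0,0]
    - [0.6,0,0,0,0,0]
    - [0.8,0,0,0,0,0]
    - [1,0,0,0,0,0]
    - [1.2,0,0,0,0,0]
    - [1.2,0,0,0,0,0]
    - [1.2,0,0,0,0,0]
    - [1.2,0,0,0,0,0]
    - [1.2,0,0,0,0,0]

```text
clock: 28.95
tcp_pos: [0.5746, -0.278, 0.0612]
orientation: [0.568, 0.421, 0.568, -0.421]
wrist_force: [-2.9, 1.3, 6.3]
finger_gap: 0.0142
```

Run:
```python
from h import *
from workcell import viewer,get_state
r=viewer.read_camera("wrist");st=get_state(); np.savez("pics/wrist16.npz",**r)
print(st["tcp_pos"],st["clock"],st["wrist_force"])
draw(r["frame"],r,[],180,60,580,340,2,"pics/w16.png")
```

```text
[ 0.57455591 -0.27795463  0.06122913] 29.0 [-4.00996343  1.93296752  5.00476189]
```

View pics/w16.png

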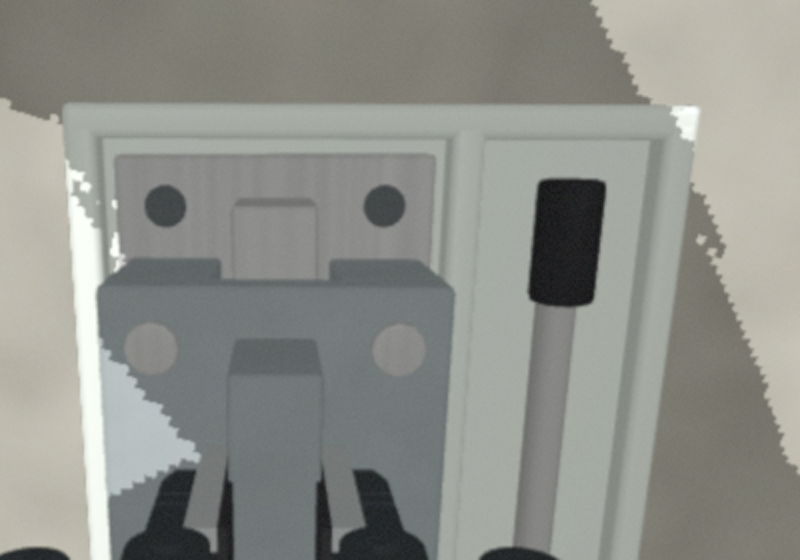

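Contact felt (+6 N), saddle astride the rail (rail at crop columns 232–316, channel 220–330). Releasing and backing off.

Emit:
send_rows:
  plan:
    - [0,0,0,0,0,0]
    - [0,0,0,0,0,0]
    - [0,0,0,0,0,0]
    - [0,0,0,0,0,0]
    - [0,0,0,0,0,0]
    - [-4,0,0,0,0,0]
    - [-15,0,0,0,0,0]
    - [-40,0,0,0,0,0]
    - [-75,0,0,0,0,0]
    - [-110,0,0,0,0,0]
  claw: 40

```text
clock: 30.25
tcp_pos: [0.5746, -0.2781, 0.1721]
orientation: [0.568, 0.421, 0.568, -0.421]
wrist_force: [0.4, 0.3, 0.0]
finger_gap: 0.0403
```

Emit:
send_rows:
  plan:
    - [-5,0,10,0,0,0]
    - [-10,0,25,0,0,0]
    - [-15,0,40,0,0,0]
    - [-20,0,50,0,0,0]
    - [-20,0,55,0,0,0]
    - [-20,0,55,0,0,0]
    - [-20,0,55,0,0,0]
    - [-20,0,55,0,0,0]
    - [-20,0,55,0,0,0]
    - [-20,0,55,0,0,0]

```text
clock: 31.5
tcp_pos: [0.5907, -0.3305, 0.1902]
orientation: [0.568, 0.421, 0.569, -0.421]
wrist_force: [0.9, 1.1, -0.9]
finger_gap: 0.04
```

Run:
```python
from h import *
from workcell import viewer,get_state
st=get_state();print(st["tcp_pos"],st["clock"],st["wrist_force"])
for n in ("wrist","side","top"):
    r=viewer.read_camera(n); np.savez(f"pics/end_{n}.npz",**r); cv2.imwrite(f"pics/end_{n}.png",r["frame"])
    p=[.5748,-.2784,.2964]
    B=lambda *b:np.array(box(*b))
    o=[(T(p,box(-38,38,-65,65,6,16)),(0,255,0)),(T(p,box(-35,35,-40,40,16,56)),(0,0,255)),(T(p,box(-8,8,-30,30,56,82)),(255,0,0))]
    if n=="wrist": draw(r["frame"],r,[],200,60,500,420,1.65,"pics/ew.png"); draw(r["frame"],r,o,200,60,500,420,1.65,"pics/ewo.png")
    if n=="side": draw(r["frame"],r,[],250,280,360,390,5,"pics/es.png")
```

```text
[ 0.5906621  -0.33047883  0.19022506] 31.5 [ 0.93196266  1.14731921 -0.88164502]
```

View pics/ew.png

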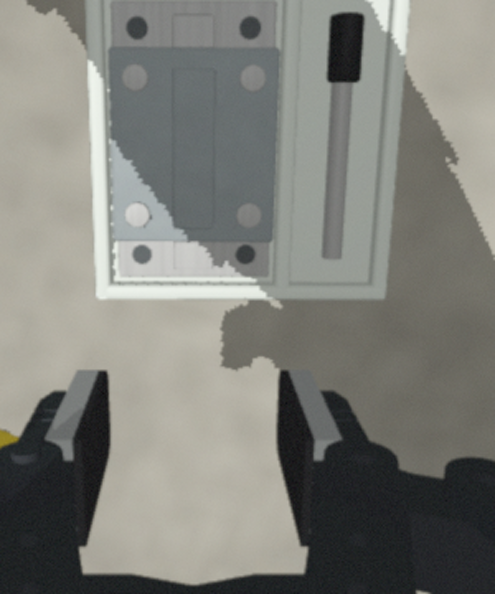

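View pics/ewo.png

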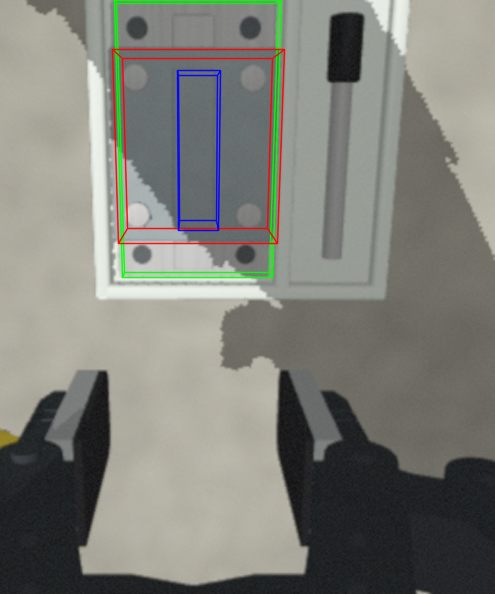

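View pics/es.png

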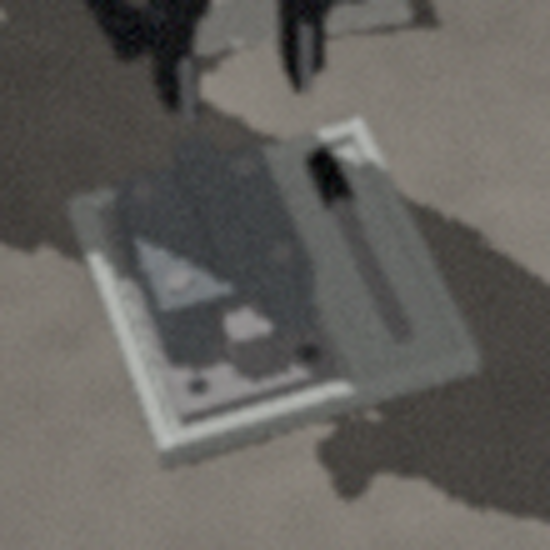

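View pics/end_top.png

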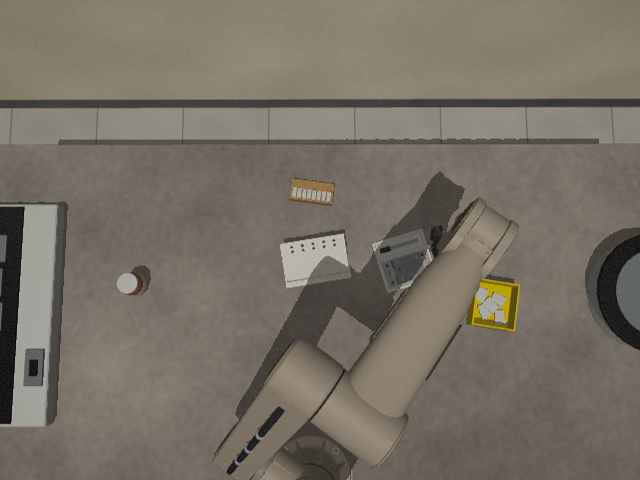

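Final pictures show the saddle level over the rail, with its ends at crop rows 47 and 241 (the model says 49 and 242). The rail shows evenly at both ends, and the jar, basket and box are at the same pixels as at the start. Handing in.

Run:
```python
from workcell import job,get_state
print(get_state()["clock"],job.hand_in())
```

```text
the job is handed in; nothing more can be done
31.65 None
```

The kit is made up in the white tray and handed in at 31.65 s of the 64 s allowed; the hand-in gives no verdict.

**What I did:** I took the base plate off the stand by its rail, set it flat in the bay with the rail up and let go. Then I gripped the saddle by its rib, lowered it astride the rail until it touched, released it and backed away.

**Last checks:**
- **Gentle set-down:** both parts were lowered to a light contact of about 7–10 N before release.
- **Plate:** it lies inside the bay with clearance on all sides.
- **Saddle:** just before lowering, it measured 0.1 mm off across the rail and about 0 mm along it (±0.4 mm). After release it sat within about 1 mm of that.
- **Bystanders:** the jar, basket and box are at the same pixels in the top view as at the start.
- **Arm:** it ended clear of everything, with only noise-level wrist force.

**What disagreed:** the wrist camera placed objects about 1–2 mm to one side, within its stated accuracy. I allowed for this by aligning parts against each other in the same image. One prediction of the saddle's image position was also 4–5 px off, but fitting the saddle and plate together in that image removed the difference.

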